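# Drive home the hinge screw of a cupboard door leaf

## Robot

A 7-joint arm with a two-finger parallel gripper is mounted at the origin on the work surface. World frame = base frame: x ahead of the robot, y to its left, z up, the work surface at z = 0. Lengths are in m, angles in rad, forces in N, time in s.
With the tool pointing down it reaches from about 0.4 to 0.85 m from the base axis. Payload 4.5 kg.
Tool frame: the origin (TCP) lies at the centre of the arm's flange, where the gripper is bolted on; the fingertips stand r.tcp_to_tips ahead of it and the grasp point (between the pads) lies 147 mm ahead of it (r.tcp_to_tips is the distance from the TCP to the fingertips, in m); x points along the fingers, y is the direction in which the jaws open and shut, and the axes are right-handed (so a half turn about x gives the same grasp; the last joint's range is limited). The gripper opens to 88 mm and grips with 3 to 60 N. Pads are 18 mm wide; open, the fingers measure 123 mm over their backs; the gripper's body (75 mm by 187 mm) begins 45 mm behind the grasp point.
Start: joints at [1.276, 0.689, -0.195, 1.565, 0.157, 0.902, -0.215], TCP at [0.202, -0.592, 0.405] pointing down, gripper open.
Joint ranges: [-3.01, 3.01], [-0.46, 2.08], [-1.47, 1.51], [0.13, 2.56], [-1, 4.14], [0.04, 2.09], [-2.66, 2.66]. Speed limits (rad/s): [2.57, 2.57, 3.14, 3.14, 3.14, 3.14, 3.14].

## Interface

Orientations are given as a unit quaternion [x, y, z, w].
In Python, from plant import r, eyes gives the robot as it stands.
- The arm moves only by the tool carry_out, never from a script. Its argument "targets" is text: rows parted by semicolons, each of 5 numbers parted by spaces: the opening, from 0 (shut) to 1 (fully open), then the shift along the tool's x, y, z in mm, then the turn about the tool's x in rad. A call has 1 to 20 rows; each row shifts and turns the commanded pose from where the row before left it, along the tool's axes as they then stand; what a row does not reach is not made up. A row lasts 1/12 s, in which the tool goes at most 41.7 mm and 7.16 degrees, less where a joint would pass 70% of its speed; a pose out of reach is approached as far as the arm can. A call is refused whole if a number of a shift passes 41.7 or a number of a turn 0.125, either way. A call with a gripper value outside its range is refused whole. The fingers move at their own pace and stop on an object; "force" is the grip in N (left out, the last holds). Time passes only in rows, so rows that do not move let the fingers close. It gives the time, the measured TCP pose, the force and the opening at its end, in the units of the state.
- r.get_state(): the state, without advancing time (a new reading comes with each control period).
- eyes.snapshot(name): name is "scene" or "top" or "wrist"; returns (picture, depth): 420x560x3 uint8, blue, green, red; 420x560 float32, m along the optical axis (not along the pixel's ray), 0 where there is no reading.
- eyes.camera_params(name): a dict with "intrinsics" (3x3 intrinsics, pixels), "dist_coeffs" ([k1, k2, p1, p2, k3] as OpenCV has them; the pictures are not rectified), "rvec" (rotation vector, rad) and "tvec" (3), from world to camera coordinates, as OpenCV has them; the wrist camera has in their place "T_tool_cam" (4x4, takes a point from camera to tool coordinates, whose origin is the TCP and whose axes are the tool frame's). Camera axes: x right, y down, z forward; pixel columns grow to the right and rows downward; lengths in m; the calibration is good to about 2 mm. A picture is of the moment at which its call begins: read the wrist's pose just before it. camera_params takes no time and is no camera call.
- r.finish_job(): hands the job in, once; it reports no verdict.
The state is a dict: "clock": time; "q": joint angles; "qd": joint speeds; "joint_torque": joint torques, N m; "tool_pos": TCP position; "eef_rot": TCP orientation; "contact_force": force on the tool from outside, world axes, zero at the start; "moment": the same for the moment, N m; "opening": opening from 0.0 (shut) to 1.0 (fully open).
Only numpy, scipy, OpenCV 4.12 (cv2) and the standard library are available. Lean on these libraries where they do the work, as an engineer would, in place of code of your own. Each camera call takes 0.05 s, during which the arm holds its last target.

## Task

Take the red cross-point screwdriver from the wooden rack and drive the one hinge screw that stands proud on the red door leaf fully home, turning it clockwise with the bit kept pressed into its cross, hard enough not to ride out but gently enough not to bruise the screw or the hinge. Then put the screwdriver back upright in the empty place of the rack, leaving the other two tools standing where they are.

Things in the scene. Friction and masses are not known exactly. Their poses are not given: they have to be found in the camera images.
- driver: Red-handled cross-point screwdriver, 160 mm long, about 150 g, at the start bit down in a rack hole. Origin at the bit's tip, z along the shaft to the handle. Bit: two crossed wedge-shaped wings along x and y, 14 mm across, 4.5 mm long, 2.6 mm thick at the tip, flanks at 30 degrees to the axis. Then a 9 mm round shaft and a black guard, 34 mm wide, 70 to 75 mm above the tip, that rests on the rack.
- driver_grip (a point): Point on the screwdriver's axis inside its square handle: 26 x 26 mm, flats facing the driver's x and y, from 75 to 160 mm above the tip. This point is 125 mm above the tip: a good place to grip across two opposite flats.
- screw (a joint): Angle of the proud hinge screw (rad). Grows as it turns clockwise seen from above; 3.0 is fully home at a stop; 0.6 to 1.4 at the start. It sinks 6 mm a turn. Turning takes about 0.13 N m; the sloped flanks then lift the bit out unless it is pushed down along its axis: under about 11 N it rides out, 15 to 18 N does well, and more than 25 N bruises the screw.
- screw_recess (a point): Centre of the floor of the cross in the proud screw's head; x and y lie along the arms of the cross and turn with the screw, z up. Brass head 24 mm wide, its rim 3.5 mm above this point. The cross is open at the rim, its arms 2.2 mm wide at the floor, 6.2 mm at the mouth (30-degree walls). Well seated, the bit's tip is about 0.3 mm above this point.
- rest: Grey sprung rest 260 x 320 mm, fixed on the bench, origin at the centre of its underside. It carries the dark red louvred door leaf (240 x 300 mm, top 64 mm above the bench) on springs: leaf, hinge and screw yield straight down by about 1 mm for 3 N of push and come back; they cannot tilt or slide.
- hinge: Aluminium hinge leaf on the door leaf, 44 mm (x) by 150 mm (y), its top 68 mm above the bench, sinking with the leaf. Origin: centre of the door leaf's underside, 42 mm above the bench. The proud screw is at x = -90 mm, y = 0 in its frame, between two brass screws already home 55 mm to either side; the 14 mm hinge barrel is at x = -118 mm, top 75 mm above the bench.
- rack: Wooden tool rack 80 x 260 mm, fixed, top 90 mm above the bench, top board 18 mm thick; three holes 19 mm wide in a row along its y, 85 mm apart. Origin at the centre of its underside on the bench.
- rack_hole0 (a point): Centre of a rack hole's mouth, at the board's top (hole at the rack's -y end).
- rack_hole1 (a point): Centre of the middle rack hole's mouth.
- rack_hole2 (a point): Centre of the rack hole's mouth at the rack's +y end.
- flat_driver: Blue-handled flat-blade screwdriver of the same size and handle, its top 180 mm above the bench, in another rack hole; origin at its tip. Not to be used.
- awl: Yellow-handled awl of the same size and handle, its top 180 mm above the bench, in the third rack hole; origin at its tip. Not to be used.
There are look-alikes about, which are no part of the job. What is shaped like the driver but turquoise is not meant.

How it is judged:
On the way, in this order (a step that is already met when the one before it is completed fails the run):
1. the red screwdriver is lifted clear of the rack (height (world z) of driver above 0.1 m), for 0.1 s.
2. its bit is seated in the cross of the proud screw and pressed in (distance between driver and screw_recess below 0.0025 m and angle between driver's own z axis and vertical below 0.12 rad and contact force between driver and screw above 5 N), for 0.2 s.
3. the screw is driven fully home, the bit still in its cross (value of joint screw above 2.85 rad and distance between driver and screw_recess below 0.005 m), for 0.1 s.
At the end, for the whole second after the job is handed in: The screw stands within 0.15 rad of fully home (joint at least 2.85), the red screwdriver stands at rest in a rack hole: upright within 0.1 rad, its axis within 7 mm of the hole's centre, its guard down on the board within 4 mm, and the other two tools still stand within 15 mm of where they began (value of joint screw above 2.85 rad and angle between driver's own z axis and vertical below 0.1 rad and height (world z) of driver between 0.014 and 0.024 m and (horizontal distance between driver and rack_hole0 below 0.007 m or horizontal distance between driver and rack_hole1 below 0.007 m or horizontal distance between driver and rack_hole2 below 0.007 m) and linear speed of driver below 0.02 m/s and distance of each of flat_driver, awl from where it was at the start of the episode below 0.015 m); the robot touches nothing.
It fails at once if the door leaf is pressed down on its springs by more than 8.5 mm, that is, with more than about 25 N (distance of hinge from where it was at the start of the episode above 0.0085 m).
It fails at once if the screwdriver bears on the hinge leaf with more than 10 N (contact force between driver and hinge above 10 N).
It fails at once if the fingers touch the screw (contact force between the fingers and screw above 2 N).
It fails at once if another rack tool is pulled out of its place (distance of any of flat_driver, awl from where it was at the start of the episode above 0.03 m).
It also fails if it takes over 64 s, if anything falls off the work surface, if the arm or the gripper's body presses on something with over 40 N, if the wrist force passes 120 N, or if a joint passes its speed limit or range.

## Working session

There is one attempt and no reset: what is moved stays moved. The work goes in short steps, Python scripts to look and compute and a tool call to move; the robot and the scene stay as the last step left them, time stands still between calls to the robot, and variables do not carry over. Pictures are saved under pics/ and viewed, and the job is handed in when it is done.

Besides the shell and the picture viewer there is one more tool, called after "Call:" as name(argument=value, ...) on one line, values as JSON. carry_out: Moves the arm, as the interface text tells. Its arguments: {"type":"object","properties":{"targets":{"type":"string"},"force":{"type":"number"}},"required":["targets"]}

```bash
ls; mkdir -p pics; python3 - <<'E'
from plant import r, eyes
import cv2,numpy as np
s=r.get_state(); print(s, r.tcp_to_tips)
for n in ["scene","top","wrist"]:
    im,d=eyes.snapshot(n); cv2.imwrite(f"pics/{n}0.png",im); np.savez(f"pics/{n}0.npz",im=im,d=d)
    print(n,{k:np.round(v,4).tolist() for k,v in eyes.camera_params(n).items()})
E
```

```text
pics
{'clock': 0.0, 'q': array([ 1.27580835,  0.68997816, -0.19452712,  1.56632446,  0.15729333,
        0.90249327, -0.21510007]), 'qd': array([-0.00142681, -0.00192303,  0.00047677, -0.0014058 ,  0.00070293,
        0.00069992,  0.00072361]), 'joint_torque': array([-5.83352767e-05, -5.27571809e+01, -1.26694478e+00, -1.53430688e+01,
       -5.25921502e-02,  6.50588656e-03,  1.65453298e-04]), 'tool_pos': array([ 0.20168651, -0.59122327,  0.40391894]), 'eef_rot': array([-0.69742249, -0.11637561,  0.69771349, -0.11512807]), 'contact_force': array([-0.10062909,  0.15606079, -0.44110981]), 'moment': array([ 0.03442409, -0.01472482, -0.01158646]), 'opening': 0.9999249475946407} 0.166
scene {'intrinsics': [[458.8463, 0.0, 281.2285], [0.0, 458.8463, 204.9107], [0.0, 0.0, 1.0]], 'dist_coeffs': [-0.0751, 0.0, 0.0, 0.0, 0.0], 'rvec': [0.6533, 2.5064, -1.3519], 'tvec': [0.4906, -0.0187, 1.3353]}
top {'intrinsics': [[457.4864, 0.0, 275.789], [0.0, 457.4864, 207.6327], [0.0, 0.0, 1.0]], 'dist_coeffs': [-0.0493, 0.0, 0.0, 0.0, 0.0], 'rvec': [2.1286, -2.1139, 0.2103], 'tvec': [-0.0752, 0.5374, 1.0264]}
wrist {'intrinsics': [[328.5762, 0.0, 281.4883], [0.0, 328.5762, 217.8446], [0.0, 0.0, 1.0]], 'dist_coeffs': [-0.0653, 0.0, 0.0, 0.0, 0.0], 'T_tool_cam': [[0.0004, -0.2764, 0.961, 0.0185], [1.0, -0.0, -0.0005, -0.0001], [0.0001, 0.961, 0.2764, -0.0692], [0.0, 0.0, 0.0, 1.0]]}
```

View pics/scene0.png

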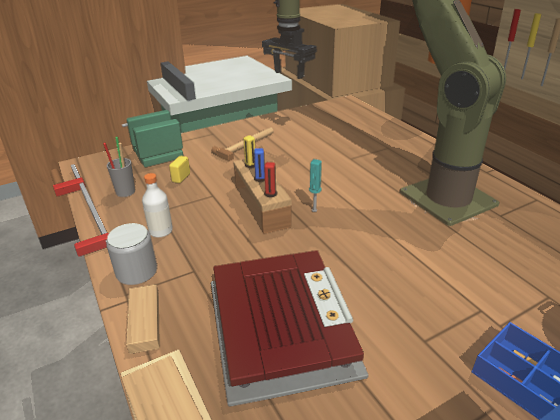

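View pics/top0.png

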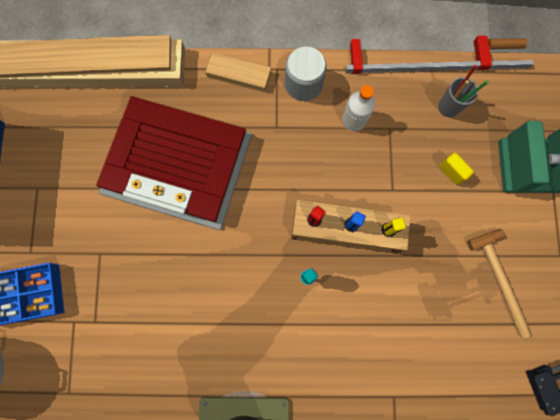

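View pics/wrist0.png

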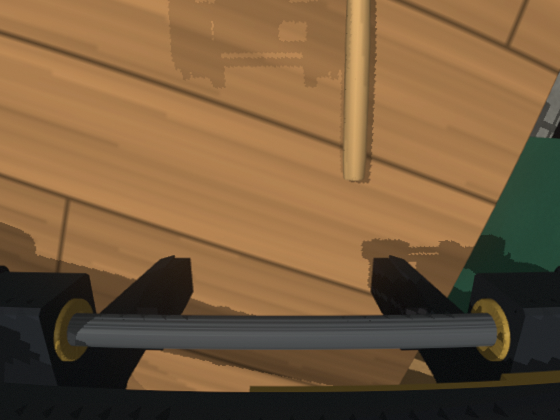

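The overhead view shows the red, blue and yellow tools at about (316,215), (355,221) and (394,227). The proud screw is at about (158,190), and the turquoise decoy at (309,276). Next I'll measure them.

```bash
cat > h.py <<'E'
import numpy as np,cv2
from scipy.spatial.transform import Rotation as R
from plant import r,eyes
def campose(n,s=None):
    p=eyes.camera_params(n)
    if n=="wrist":
        T=np.array(p["T_tool_cam"]); Rt=R.from_quat(s["eef_rot"]).as_matrix()
        Rc=Rt@T[:3,:3]; c=Rt@T[:3,3]+s["tool_pos"]
    else:
        Rm=cv2.Rodrigues(np.array(p["rvec"]))[0]; Rc=Rm.T; c=-Rm.T@np.array(p["tvec"]).ravel()
    return np.array(p["intrinsics"]),np.array(p["dist_coeffs"]),Rc,c
def rays(n,uv,s=None):
    K,D,Rc,c=campose(n,s)
    u=cv2.undistortPoints(np.array(uv,float).reshape(-1,1,2),K,D).reshape(-1,2)
    return c,(Rc@np.c_[u,np.ones(len(u))].T).T
def onplane(n,uv,z,s=None):
    c,d=rays(n,uv,s); return c+d*((z-c[2])/d[:,2])[:,None]
def cloud(n,d,s=None):
    h,w=d.shape; g=np.stack(np.meshgrid(np.arange(w),np.arange(h)),-1).reshape(-1,2)
    c,ry=rays(n,g,s); return (c+ry*d.reshape(-1,1)).reshape(h,w,3)
def proj(n,P,s=None):
    K,D,Rc,c=campose(n,s)
    return cv2.projectPoints((Rc.T@(np.atleast_2d(P)-c).T).T,np.zeros(3),np.zeros(3),K,D)[0].reshape(-1,2)
def euler(s):
    M=R.from_quat(s["eef_rot"]).as_matrix(); return np.arctan2(M[1,1],M[0,1]),M
E
python3 - <<'E'
from h import *
z=np.load("pics/top0.npz"); im,d=z["im"],z["d"]; P=cloud("top",d)
hsv=cv2.cvtColor(im,cv2.COLOR_BGR2HSV)
def rep(name,m):
    p=P[m]; q,_=np.where(m)[0],0
    uv=np.argwhere(m)[:,::-1].astype(np.float32)
    print(name,m.sum(),p.mean(0).round(4),p.min(0).round(3),p.max(0).round(3),cv2.minAreaRect(p[:,:2].astype(np.float32)*1000))
H,S,V=[hsv[...,i].astype(int) for i in range(3)]
box=np.zeros(H.shape,bool); box[190:260,285:420]=1
top=box&(P[...,2]>.165)&(P[...,2]<.195)
rep("red",top&((H<10)|(H>170))&(S>150))
rep("blue",top&(H>100)&(H<130)&(S>120))
rep("yel",top&(H>22)&(H<35)&(S>150))
rep("rack",box&(abs(P[...,2]-.09)<.006))
b2=np.zeros(H.shape,bool); b2[160:220,110:205]=1
rep("hinge",b2&(abs(P[...,2]-.068)<.005)&(S<60)&(V>120))
rep("brass",b2&(H>10)&(H<30)&(S>120)&(P[...,2]>.06))
b3=np.zeros(H.shape,bool); b3[90:235,90:260]=1
rep("leaf",b3&(abs(P[...,2]-.064)<.004))
for n,(u,v) in dict(screw=(158,190),s1=(137,184),s2=(180,197)).items(): print(n,onplane("top",[(u,v)],.072),P[v,u])
E
```

```text
red 150 [ 0.5022 -0.1571  0.1782] [ 0.489 -0.173  0.166] [ 0.518 -0.142  0.183] ((502.8199768066406, -157.67117309570312), (25.111757278442383, 24.93069076538086), 49.17891311645508)
blue 147 [ 0.491  -0.2402  0.1776] [ 0.478 -0.255  0.165] [ 0.506 -0.227  0.184] ((491.7491149902344, -240.85690307617188), (25.334646224975586, 24.57010841369629), 64.25924682617188)
yel 157 [ 0.4805 -0.3247  0.1777] [ 0.468 -0.339  0.165] [ 0.495 -0.313  0.183] ((480.8253479003906, -325.5748291015625), (25.68756103515625, 25.64923095703125), 12.316269874572754)
rack 3266 [ 0.4906 -0.2386  0.0898] [ 0.438 -0.376  0.084] [ 0.549 -0.108  0.096] ((493.17352294921875, -242.90501403808594), (262.14111328125, 81.20099639892578), 82.47386169433594)
hinge 1075 [0.5693 0.2052 0.0683] [0.52  0.128 0.063] [0.614 0.285 0.073] ((568.41552734375, 207.99803161621094), (153.1811065673828, 58.132354736328125), 73.6391372680664)
brass 186 [0.5703 0.201  0.0837] [ 0.33  -0.068  0.066] [0.598 0.267 1.111] ((481.81964111328125, 83.77332305908203), (425.5838623046875, 58.87532043457031), 52.9013786315918)
leaf 7986 [0.6655 0.1757 0.0636] [0.505 0.006 0.06 ] [0.814 0.356 0.068] ((658.841552734375, 181.66465759277344), (300.68243408203125, 246.00845336914062), 73.82910919189453)
screw [[0.57400057 0.20414168 0.072     ]] [0.57374562 0.20385714 0.07308557]
s1 [[0.58813315 0.25454274 0.072     ]] [0.58773312 0.25404262 0.07361007]
s2 [[0.5576123  0.15172069 0.072     ]] [0.55748328 0.15159605 0.0725889 ]
```

```bash
cat >> h.py <<'E'
def plan(goal,yaw=None):
    s=r.get_state(); M=R.from_quat(s["eef_rot"]).as_matrix()
    d=np.array(goal)-s["tool_pos"]
    print("pos",s["tool_pos"].round(4),"yawY",np.degrees(np.arctan2(M[1,1],M[0,1])).round(2),"x ax",M[:,0].round(4),"q",s["q"].round(3),"t",round(s["clock"],2))
    print("tool shift mm (before turn)",(M.T@d*1000).round(1),"dist",np.linalg.norm(d)*1000)
    if yaw is not None:
        cur=np.arctan2(M[1,1],M[0,1]); print("turn about x (clockwise+)", [round(float(((cur-yaw-k*np.pi+2*np.pi)%(4*np.pi))-2*np.pi),3) for k in (-1,0,1)])
E
python3 - <<'E'
from h import *
plan([.574,.204,.37])
E
```

```text
pos [ 0.2017 -0.5913  0.4041] yawY -71.15 x ax [-5.0e-04  1.3e-03 -1.0e+00] q [ 1.276  0.69  -0.195  1.566  0.157  0.903 -0.215] t 0.15
tool shift mm (before turn) [  34.9 -632.4 -609.2] dist 878.7728885882731
```

Call:
carry_out(targets="1 1.6 -28.7 -27.7 0;1 1.6 -28.7 -27.7 0;1 1.6 -28.7 -27.7 0;1 1.6 -28.7 -27.7 0;1 1.6 -28.7 -27.7 0;1 1.6 -28.7 -27.7 0;1 1.6 -28.7 -27.7 0;1 1.6 -28.7 -27.7 0;1 1.6 -28.7 -27.7 0;1 1.6 -28.7 -27.7 0;1 1.6 -28.7 -27.7 0;1 1.6 -28.7 -27.7 0;1 1.6 -28.7 -27.7 0;1 1.6 -28.7 -27.7 0;1 1.6 -28.7 -27.7 0;1 1.6 -28.7 -27.7 0;1 1.6 -28.7 -27.7 0;1 1.6 -28.7 -27.7 0;1 1.6 -28.7 -27.7 0;1 1.6 -28.7 -27.7 0")

```text
clock: 1.82
tool_pos: [0.5412, 0.1327, 0.3725]
eef_rot: [-0.697, -0.116, 0.698, -0.116]
contact_force: [1.4, -0.3, -1.2]
opening: 0.996
```

```bash
python3 - <<'E'
from h import *
plan([.574,.204,.34])
E
```

```text
pos [0.5412 0.1327 0.3725] yawY -71.13 x ax [-3.e-04 -3.e-04 -1.e+00] q [-0.286  0.639 -0.061  1.812  0.057  0.693 -1.621] t 1.82
tool shift mm (before turn) [ 32.5 -56.9 -54.1] dist 84.9710896767162
```

Call:
carry_out(targets="1 10.8 -19 -18 0;1 10.8 -19 -18 0;1 10.8 -19 -18 0;1 0 0 0 0.1;1 0 0 0 0.1;1 0 0 0 0;1 0 0 0 0")

```text
clock: 2.4
tool_pos: [0.5734, 0.202, 0.3401]
eef_rot: [-0.705, -0.046, 0.706, -0.047]
contact_force: [0.0, 1.0, 0.1]
opening: 0.999
```

```bash
python3 - <<'E'
from h import *
plan([.574,.204,.34])
s=r.get_state()
im,d=eyes.snapshot("wrist"); cv2.imwrite("pics/w1.png",im); np.savez("pics/w1.npz",im=im,d=d,p=s["tool_pos"],q=s["eef_rot"])
u=proj("wrist",[.574,.204,.072],s)[0].astype(int); print(u)
c=im[u[1]-60:u[1]+60,u[0]-80:u[0]+80]; cv2.imwrite("pics/w1c.png",cv2.resize(c,None,fx=5,fy=5,interpolation=cv2.INTER_CUBIC))
E
```

```text
pos [0.5734 0.202  0.3401] yawY -82.46 x ax [-4.e-04 -8.e-04 -1.e+00] q [-0.42   0.744  0.01   1.688 -0.009  0.71  -1.845] t 2.4
tool shift mm (before turn) [ 0.1 -1.9 -0.9] dist 2.1136294204730195
[278 213]
```

View pics/w1.png

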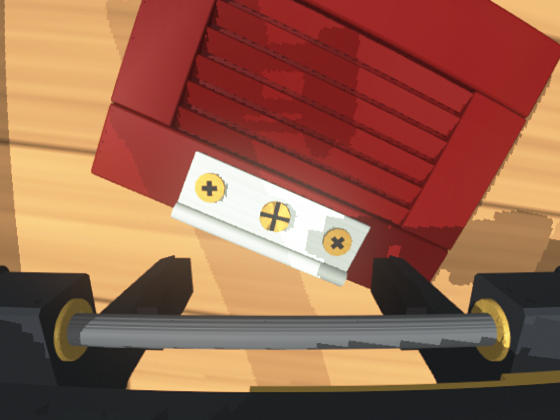

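View pics/w1c.png

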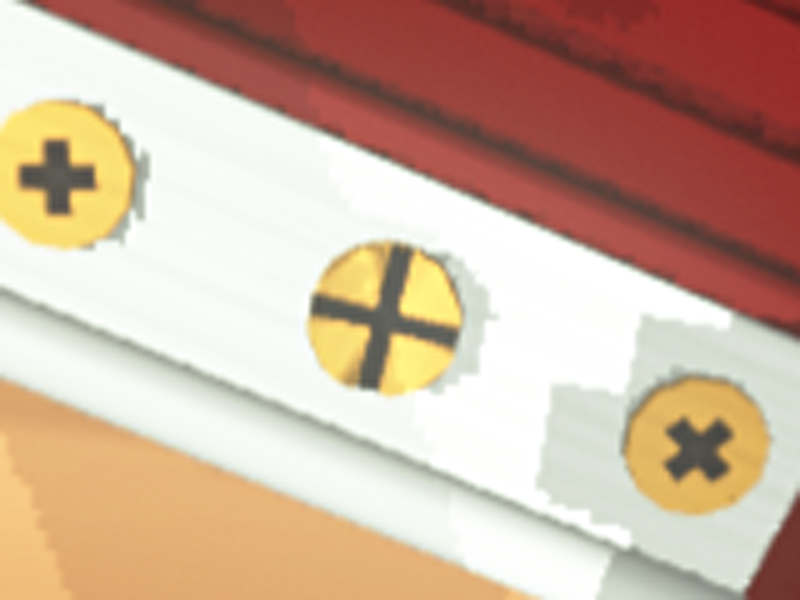

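```bash
cat > screw.py <<'E'
from h import *
def meas(f,guess):
    z=np.load(f); im,d=z["im"],z["d"]; s=dict(tool_pos=z["p"],eef_rot=z["q"])
    P=cloud("wrist",d,s)
    hsv=cv2.cvtColor(im,cv2.COLOR_BGR2HSV); H,S,V=[hsv[...,i].astype(int) for i in range(3)]
    brass=(((H>12)&(H<35)&(S>110)&(V>90))).astype(np.uint8)
    near=np.linalg.norm(P[...,:2]-np.array(guess)[:2],axis=2)<.018
    m=(brass>0)&near&(P[...,2]>.06)
    hull=cv2.convexHull(np.argwhere(m)[:,::-1].astype(np.int32)); hm=np.zeros(H.shape,np.uint8); cv2.fillConvexPoly(hm,hull,1)
    el=cv2.fitEllipse(hull); print("ellipse",el, "brass z med/max",np.median(P[m][:,2]).round(4),np.percentile(P[m][:,2],95).round(4))
    dark=(hm>0)&(V<110)
    print("dark",dark.sum(),"z med",np.median(P[dark][:,2]).round(4))
    hz=np.median(P[(S<50)&(V>150)&(np.linalg.norm(P[...,:2]-np.array(guess)[:2],axis=2)<.03)][:,2]); print("hinge z",hz)
    for zz in (.074,.0705):
        c=onplane("wrist",[el[0]],zz,s)[0]; 
        uv=np.argwhere(dark)[:,::-1]; q=onplane("wrist",uv,zz,s)[:,:2]; qm=q.mean(0)
        # 4-fold angle
        w=q-qm; rr=np.hypot(*w.T); k=rr>.004; a=np.arctan2(w[k,1],w[k,0]); A=np.angle(np.sum(rr[k]*np.exp(4j*a)))/4
        print(zz,"rim centre",c.round(4),"cross centre",qm.round(4),"angle mod90",np.degrees(A).round(2), "rmax",rr.max())
        edge=onplane("wrist",hull.reshape(-1,2),zz,s); print("   diam",cv2.minEnclosingCircle((edge[:,:2]*1000).astype(np.float32)))
E
python3 - <<'E'
from screw import *
meas("pics/w1.npz",[.574,.204])
for u in [(209,188),(337,242)]:
    z=np.load("pics/w1.npz"); print(onplane("wrist",[u],.0685,dict(tool_pos=z["p"],eef_rot=z["q"])))
E
```

```text
ellipse ((281.6006164550781, 325.2933044433594), (81.77369689941406, 245.9938201904297), 176.39279174804688) brass z med/max 0.0785 0.2672
dark 775 z med 0.2542
hinge z 0.06962473439583983
0.074 rim centre [0.4747 0.1884 0.074 ] cross centre [0.4947 0.1918] angle mod90 15.27 rmax 0.1000293929557681
   diam ((491.00457763671875, 188.19058227539062), 94.73216247558594)
0.0705 rim centre [0.4723 0.1881 0.0705] cross centre [0.4926 0.1916] angle mod90 15.27 rmax 0.10144397931163811
   diam ((488.8685302734375, 187.87083435058594), 96.0718765258789)
[[0.58648258 0.26062175 0.0685    ]]
[[0.55530231 0.15325273 0.0685    ]]
```

```bash
sed -i 's/(P\[...,2\]>.06)/(P[...,2]>.06)\&(P[...,2]<.1)/' screw.py; python3 - <<'E'
from screw import *
meas("pics/w1.npz",[.574,.204])
E
```

```text
ellipse ((274.5396423339844, 216.50303649902344), (29.685720443725586, 29.809898376464844), 78.33769989013672) brass z med/max 0.0775 0.0786
dark 150 z med 0.0754
hinge z 0.06962473439583983
0.074 rim centre [0.5717 0.2069 0.074 ] cross centre [0.5717 0.2071] angle mod90 -6.66 rmax 0.011466202931144115
   diam ((571.5997314453125, 206.80821228027344), 12.103832244873047)
0.0705 rim centre [0.5707 0.2068 0.0705] cross centre [0.5707 0.2071] angle mod90 -6.68 rmax 0.011628354612172508
   diam ((570.6032104492188, 206.7518310546875), 12.275218963623047)
```

Call:
carry_out(targets="1 0 0 0 -0.12;1 0 0 0 -0.12;1 0 0 0 -0.12;1 0 0 0 -0.12;1 0 0 0 -0.12;1 0 0 0 -0.12;1 0 0 0 -0.12;1 0 0 0 -0.12;1 0 0 0 -0.12;1 0 0 0 -0.12;1 0 0 0 -0.12;1 0 0 0 -0.12;1 0 0 0 -0.12;1 0 0 0 -0.12;1 0 0 0 -0.12;1 0 0 0 -0.12;1 0 0 0 -0.12;1 0 0 0 -0.12;1 0 0 0 -0.12;1 0 0 0 -0.12")

```text
clock: 4.12
tool_pos: [0.5737, 0.2012, 0.3407]
eef_rot: [0.211, 0.675, -0.211, 0.675]
contact_force: [-0.5, 0.1, -0.8]
opening: 0.996
```

Call:
carry_out(targets="1 0 0 0 -0.12;1 0 0 0 -0.12;1 0 0 0 -0.12;1 0 0 0 -0.12;1 0 0 0 0;1 0 0 0 0")

```text
clock: 4.62
tool_pos: [0.5737, 0.2013, 0.3404]
eef_rot: [0.048, 0.705, -0.048, 0.706]
contact_force: [-1.0, 0.5, 0.4]
opening: 0.998
```

```bash
python3 - <<'E'
from screw import *
plan([.574,.204,.34])
s=r.get_state()
im,d=eyes.snapshot("wrist"); cv2.imwrite("pics/w2.png",im); np.savez("pics/w2.npz",im=im,d=d,p=s["tool_pos"],q=s["eef_rot"])
meas("pics/w2.npz",[.574,.204])
E
```

```text
pos [0.5737 0.2013 0.3404] yawY 82.21 x ax [ 2.e-04  1.e-04 -1.e+00] q [ 0.008  0.852 -0.79   1.664  0.723  0.941  0.377] t 4.62
tool shift mm (before turn) [ 0.4  2.7 -0.1] dist 2.7518753503456077
ellipse ((288.99517822265625, 217.2097625732422), (29.86712074279785, 30.142202377319336), 96.00289154052734) brass z med/max 0.0772 0.0784
dark 187 z med 0.0752
hinge z 0.06937357299153685
0.074 rim centre [0.5724 0.2068 0.074 ] cross centre [0.5723 0.2066] angle mod90 -6.56 rmax 0.011434989444167036
   diam ((572.474853515625, 206.77572631835938), 12.220602035522461)
0.0705 rim centre [0.5733 0.2067 0.0705] cross centre [0.5733 0.2065] angle mod90 -6.55 rmax 0.011596478509466887
   diam ((573.4702758789062, 206.72409057617188), 12.393080711364746)
```

View pics/w2.png

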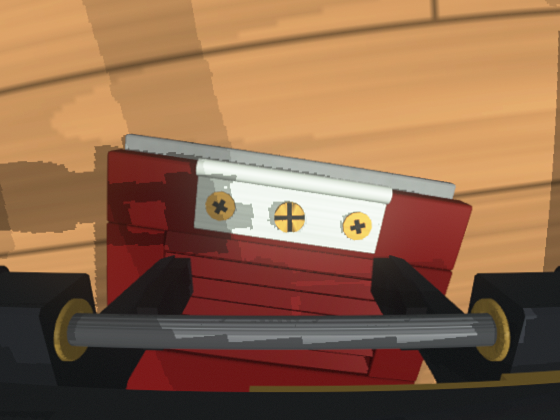

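The screw's rim measures the same from two opposite yaws: centre about (0.5720, 0.2068), rim z about 0.0755, cross angle −6.6° mod 90. Now I'll look at the driver.

```bash
python3 - <<'E'
from h import *
plan([.503,-.157,.40],np.radians(49.2))
E
```

```text
pos [0.5736 0.2015 0.3404] yawY 82.21 x ax [ 3.e-04 -0.e+00 -1.e+00] q [ 0.008  0.852 -0.79   1.664  0.723  0.941  0.377] t 4.67
tool shift mm (before turn) [ -59.6 -364.8  -21.4] dist 370.21384943234034
turn about x (clockwise+) [3.718, 0.576, -2.565]
```

Call:
carry_out(targets="1 -6 -36.5 -2.1 0;1 -6 -36.5 -2.1 0;1 -6 -36.5 -2.1 0;1 -6 -36.5 -2.1 0;1 -6 -36.5 -2.1 0;1 -6 -36.5 -2.1 0;1 -6 -36.5 -2.1 0;1 -6 -36.5 -2.1 0;1 -6 -36.5 -2.1 0;1 -6 -36.5 -2.1 0;1 0 0 0 0.115;1 0 0 0 0.115;1 0 0 0 0.115;1 0 0 0 0.115;1 0 0 0 0.115;1 0 0 0 0;1 0 0 0 0")

```text
clock: 6.08
tool_pos: [0.5044, -0.1569, 0.4006]
eef_rot: [0.244, 0.663, -0.245, 0.664]
contact_force: [-0.4, -0.4, 0.4]
opening: 1.0
```

```bash
cat > drv.py <<'E'
from h import *
def shot(name):
    s=r.get_state(); im,d=eyes.snapshot("wrist"); cv2.imwrite(f"pics/{name}.png",im); np.savez(f"pics/{name}.npz",im=im,d=d,p=s["tool_pos"],q=s["eef_rot"]); return s,im,d
def drv(name,ztop=.18,guess=(.503,-.157)):
    z=np.load(f"pics/{name}.npz"); im,d=z["im"],z["d"]; s=dict(tool_pos=z["p"],eef_rot=z["q"])
    P=cloud("wrist",d,s); hsv=cv2.cvtColor(im,cv2.COLOR_BGR2HSV); H,S,V=[hsv[...,i].astype(int) for i in range(3)]
    m=((H<10)|(H>170))&(S>130)&(abs(P[...,2]-ztop)<.008)&(np.linalg.norm(P[...,:2]-np.array(guess),axis=2)<.03)
    print(m.sum(),"z",np.median(P[m][:,2]).round(4))
    q=onplane("wrist",np.argwhere(m)[:,::-1],ztop,s)[:,:2]
    print("rect",cv2.minAreaRect((q*1000).astype(np.float32)),"mean",q.mean(0).round(4))
E
python3 - <<'E'
from drv import *
plan([.503,-.157,.40],np.radians(49.2)); shot("w3"); drv("w3")
E
```

```text
pos [ 0.5044 -0.1569  0.4006] yawY 49.56 x ax [ 5.e-04 -1.e-03 -1.e+00] q [ 0.665  0.655 -0.751  1.845  0.575  0.872  0.497] t 6.08
tool shift mm (before turn) [ 0.6 -1.  -1. ] dist 1.501159710116021
turn about x (clockwise+) [3.148, 0.006, -3.135]
1451 z 0.1807
rect ((500.7367858886719, -155.91600036621094), (25.30917739868164, 27.32326889038086), 50.51552963256836) mean [ 0.5007 -0.1557]
```

View pics/w3.png

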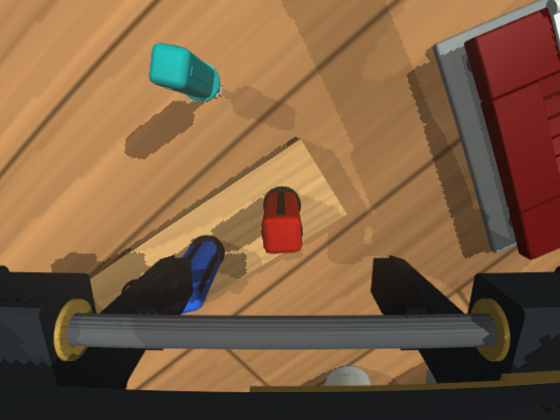

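```bash
python3 - <<'E'
from h import *
plan([.5005,-.1556,.292],np.radians(50.3))
E
```

```text
pos [ 0.5043 -0.1569  0.4005] yawY 49.58 x ax [ 3.e-04 -6.e-04 -1.e+00] q [ 0.665  0.655 -0.752  1.845  0.576  0.872  0.498] t 6.13
tool shift mm (before turn) [108.5  -1.5  -3.8] dist 108.60897457502425
turn about x (clockwise+) [3.129, -0.012, -3.154]
```

Call:
carry_out(targets="1 0 -1.5 -3.8 -0.012;1 20 0 0 0;1 25 0 0 0;1 25 0 0 0;1 20 0 0 0;1 12 0 0 0;1 6.5 0 0 0;1 0 0 0 0;1 0 0 0 0", force=40)

```text
clock: 6.88
tool_pos: [0.5006, -0.1556, 0.2921]
eef_rot: [0.241, 0.665, -0.241, 0.665]
contact_force: [0.2, 0.3, 0.1]
opening: 0.999
```

```bash
python3 - <<'E'
from h import *
plan([.5005,-.1556,.292],np.radians(50.3)); print(r.get_state()["contact_force"])
E
```

```text
pos [ 0.5006 -0.1556  0.2921] yawY 50.18 x ax [ 2.e-04  3.e-04 -1.e+00] q [ 0.577  0.797 -0.613  1.955  0.765  0.635  0.339] t 6.88
tool shift mm (before turn) [ 0.1 -0.1 -0. ] dist 0.12171836699812748
turn about x (clockwise+) [3.14, -0.002, -3.144]
[0.23189723 0.29168813 0.10759521]
```

Call:
carry_out(targets="0 0 0 0 0;0 0 0 0 0;0 0 0 0 0;0 0 0 0 0;0 0 0 0 0;0 0 0 0 0;0 0 0 0 0;0 0 0 0 0", force=50)

```text
clock: 7.55
tool_pos: [0.5005, -0.1557, 0.2918]
eef_rot: [0.241, 0.665, -0.241, 0.665]
contact_force: [-0.0, -0.4, 0.1]
opening: 0.419
```

```bash
python3 - <<'E'
from h import *
plan([.5005,-.1556,.292],np.radians(50.3)); s=r.get_state();print(s["contact_force"],s["opening"]*88)
E
```

```text
pos [ 0.5005 -0.1557  0.2918] yawY 50.13 x ax [ 0.e+00 -1.e-04 -1.e+00] q [ 0.577  0.797 -0.612  1.956  0.765  0.635  0.338] t 7.55
tool shift mm (before turn) [-0.2  0.1 -0.1] dist 0.17136001327905084
turn about x (clockwise+) [3.139, -0.003, -3.144]
[-0.01737761 -0.38463186  0.10302497] 36.904675685312334
```

Call:
carry_out(targets="0 0 0 0 0;0 0 0 0 0;0 0 0 0 0;0 0 0 0 0;0 0 0 0 0")

```text
clock: 7.97
tool_pos: [0.5006, -0.1556, 0.2919]
eef_rot: [0.241, 0.665, -0.241, 0.665]
contact_force: [0.7, 0.6, 0.5]
opening: 0.291
```

```bash
python3 - <<'E'
from h import *
plan([.5005,-.1556,.292],np.radians(50.3)); s=r.get_state();print(s["contact_force"],s["opening"]*88)
E
```

```text
pos [ 0.5006 -0.1556  0.2919] yawY 50.14 x ax [ 5.e-04  1.e-04 -1.e+00] q [ 0.577  0.797 -0.612  1.955  0.765  0.635  0.338] t 7.97
tool shift mm (before turn) [-0.1 -0.1 -0.1] dist 0.2014217479130632
turn about x (clockwise+) [3.139, -0.003, -3.144]
[0.69936809 0.57146092 0.52342296] 25.568205477601644
```

Call:
carry_out(targets="0 -5 0 0 0;0 -10 0 0 0;0 -15 0 0 0;0 -20 0 0 0;0 -25 0 0 0;0 -25 0 0 0;0 -20 0 0 0;0 -10 0 0 0;0 -5 0 0 0;0 0 0 0 0;0 0 0 0 0")

```text
clock: 8.88
tool_pos: [0.5001, -0.1559, 0.4262]
eef_rot: [0.241, 0.665, -0.241, 0.664]
contact_force: [0.2, -1.0, -1.0]
opening: 0.291
```

```bash
python3 - <<'E'
from drv import *
shot("w4"); plan([.572,.2068,.38],np.radians(83.4)); s=r.get_state();print(s["contact_force"],s["opening"]*88)
im,d=eyes.snapshot("scene");cv2.imwrite("pics/s4.png",im)
im,d=eyes.snapshot("top");cv2.imwrite("pics/t4.png",im)
E
```

```text
pos [ 0.5    -0.1559  0.4258] yawY 50.13 x ax [-2.2e-03  1.0e-04 -1.0e+00] q [ 0.687  0.621 -0.782  1.825  0.539  0.924  0.536] t 8.93
tool shift mm (before turn) [  45.7  324.6 -177.1] dist 372.55427467112867
turn about x (clockwise+) [2.561, -0.581, -3.722]
[-0.46175975  0.46577714 -1.20470064] 25.819828650878513
```

View pics/w4.png

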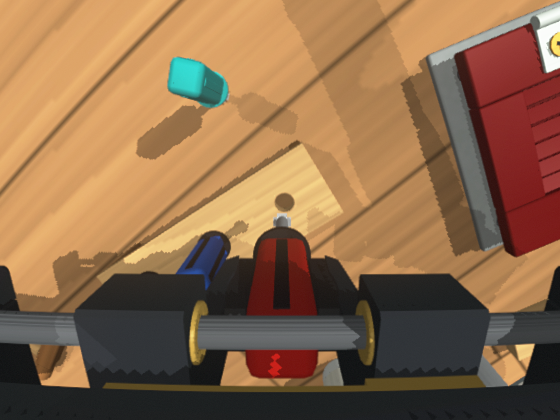

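View pics/s4.png

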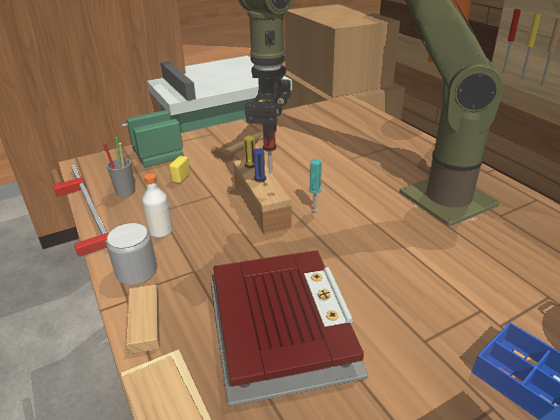

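```bash
python3 - <<'E'
from drv import *
z=np.load("pics/w4.npz"); s=dict(tool_pos=z["p"],eef_rot=z["q"]); M=R.from_quat(z["q"]).as_matrix()
for x in (.20,.22,.25,.272): print(x,proj("wrist",z["p"]+M@[x,0,0],s))
print("hole",onplane("wrist",[(285,203)],.09,s))
im=z["im"]; c=im[180:270,220:340]; cv2.imwrite("pics/w4c.png",cv2.resize(c,None,fx=6,fy=6,interpolation=cv2.INTER_CUBIC))
E
```

```text
0.2 [[283.971129   250.23298987]]
0.22 [[283.76881079 238.87501585]]
0.25 [[283.52494151 225.20659089]]
0.272 [[283.37979431 217.08279526]]
hole [[ 0.50361536 -0.15676464  0.09      ]]
```

View pics/w4c.png

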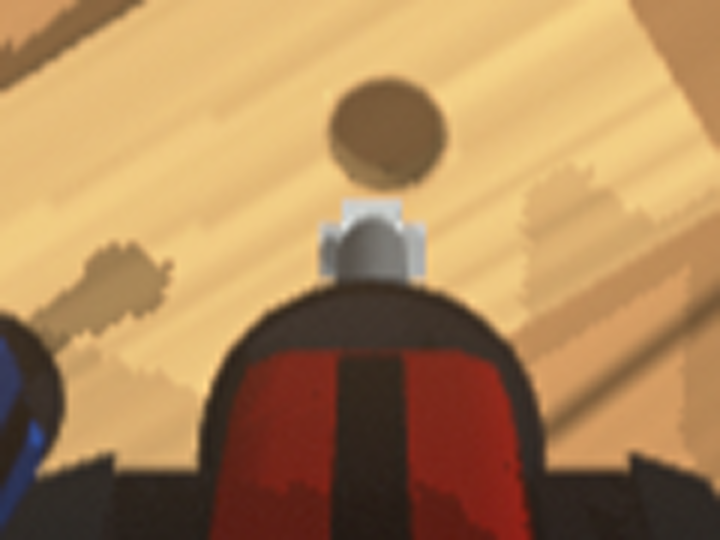

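```bash
python3 - <<'E'
from drv import *
z=np.load("pics/w4.npz"); s=dict(tool_pos=z["p"],eef_rot=z["q"]); M=R.from_quat(z["q"]).as_matrix()
def pr(*t): 
    u=proj("wrist",z["p"]+M@np.array(t),s)[0]; return u.round(1),((u-[220,180])*6).round(0)
for nm,t in dict(tipfront=(.272,0,.007),wingtopfront=(.2675,0,.007),tipL=(.272,-.007,0),tipR=(.272,.007,0),wtL=(.2675,-.007,0),guardfront=(.197,0,.017),guardR=(.197,.017,0),guardL=(.197,-.017,0),shaft=(.2675,0,.0045), shL=(.25,-.0045,0),shR=(.25,.0045,0)).items(): print(nm,*pr(*t))
E
```

```text
tipfront [283.4 225.4] [380. 273.]
wingtopfront [283.4 227.1] [380. 283.]
tipL [274.6 217.1] [328. 222.]
tipR [292.1 217.1] [433. 222.]
wtL [274.5 218.6] [327. 232.]
guardfront [283.9 278.6] [384. 592.]
guardR [313.2 252.1] [559. 433.]
guardL [254.8 252.1] [209. 433.]
shaft [283.4 224.1] [380. 265.]
shL [277.4 225.2] [345. 271.]
shR [289.6 225.2] [418. 271.]
```

```bash
python3 - <<'E'
from h import *
plan([.5696,.2082,.42],np.radians(83.4))
E
```

```text
pos [ 0.5001 -0.1558  0.4257] yawY 50.14 x ax [-2.3e-03  4.0e-04 -1.0e+00] q [ 0.687  0.621 -0.782  1.825  0.539  0.924  0.536] t 9.03
tool shift mm (before turn) [   5.7  323.9 -179.9] dist 370.58019866626086
turn about x (clockwise+) [2.561, -0.58, -3.722]
```

Call:
carry_out(targets="0 0.5 13.5 -7.5 0;0 0.5 27 -15 0;0 0.5 27 -15 0;0 0.5 27 -15 0;0 0.5 27 -15 0;0 0.5 27 -15 0;0 0.5 27 -15 0;0 0.5 27 -15 0;0 0.5 27 -15 0;0 0.5 27 -15 0;0 0.5 27 -15 0;0 0.5 27 -15 0;0 0.5 13.5 -7.5 0;0 0 0 0 -0.116;0 0 0 0 -0.116;0 0 0 0 -0.116;0 0 0 0 -0.116;0 0 0 0 -0.116;0 0 0 0 0;0 0 0 0 0")

```text
clock: 10.7
tool_pos: [0.57, 0.2083, 0.4193]
eef_rot: [0.042, 0.706, -0.042, 0.705]
contact_force: [0.3, -0.1, -1.3]
opening: 0.291
```

```bash
python3 - <<'E'
from h import *
plan([.5696,.2082,.367],np.radians(83.4))
E
```

```text
pos [0.57   0.2083 0.4193] yawY 83.19 x ax [-1.7e-03 -3.0e-04 -1.0e+00] q [ 0.032  0.768 -0.868  1.586  0.638  1.094  0.452] t 10.7
tool shift mm (before turn) [52.3 -0.1 -0.3] dist 52.31406711831572
turn about x (clockwise+) [3.138, -0.004, -3.145]
```

Call:
carry_out(targets="0 6 0 0 0;0 12 0 0 0;0 14 0 0 0;0 12 0 0 0;0 6 0 0 -0.004;0 2 0 0 0;0 0 0 0 0;0 0 0 0 0")

```text
clock: 11.37
tool_pos: [0.5701, 0.2086, 0.3686]
eef_rot: [0.04, 0.706, -0.039, 0.706]
contact_force: [-1.1, 0.0, -0.6]
opening: 0.293
```

```bash
python3 - <<'E'
from drv import *
plan([.5696,.2082,.367],np.radians(83.4)); s,im,d=shot("w5")
c=im[160:280,200:360]; cv2.imwrite("pics/w5c.png",cv2.resize(c,None,fx=5,fy=5,interpolation=cv2.INTER_CUBIC))
for n,P in dict(tip=s["tool_pos"]+R.from_quat(s["eef_rot"]).as_matrix()@[.272,0,0],screwrim=[.572,.2068,.0755]).items():
    u=proj("wrist",P,s)[0]; print(n,u,(u-[200,160])*5)
    u=proj("top",P)[0]; print("top",u)
    u=proj("scene",P)[0]; print("scene",u)
for n in("top","scene"):
    i,_=eyes.snapshot(n); cv2.imwrite(f"pics/{n}5.png",i); u=proj(n,[.572,.2068,.085])[0].astype(int)
    cv2.imwrite(f"pics/{n}5c.png",cv2.resize(i[u[1]-40:u[1]+40,u[0]-50:u[0]+50],None,fx=7,fy=7,interpolation=cv2.INTER_CUBIC)); print(u)
print(s["contact_force"])
E
```

```text
pos [0.5701 0.2086 0.3686] yawY 83.59 x ax [ 5.e-04  5.e-04 -1.e+00] q [ 0.015  0.824 -0.831  1.641  0.701  0.999  0.406] t 11.37
tool shift mm (before turn) [ 1.6 -0.5 -0.5] dist 1.7026992332277007
turn about x (clockwise+) [3.145, 0.003, -3.138]
tip [282.29755292 217.85345129] [411.48776459 289.26725643]
top [153.24086244 189.10391953]
scene [326.17243119 285.43605635]
screwrim [280.20825894 213.33029566] [401.04129471 266.65147828]
top [156.44508458 190.48293287]
scene [324.50237525 292.83416613]
[155 189]
[324 289]
[-1.06771965  0.01185276 -0.5841234 ]
```

View pics/w5c.png

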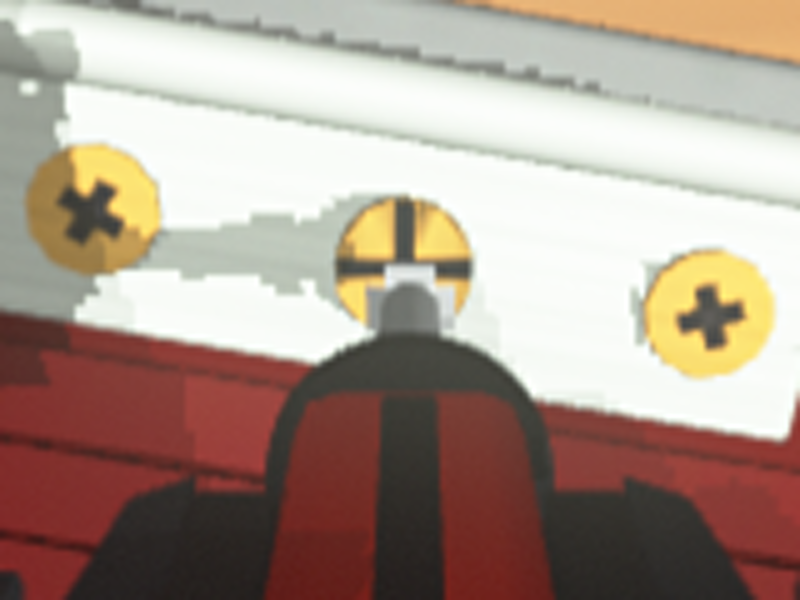

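View pics/scene5c.png

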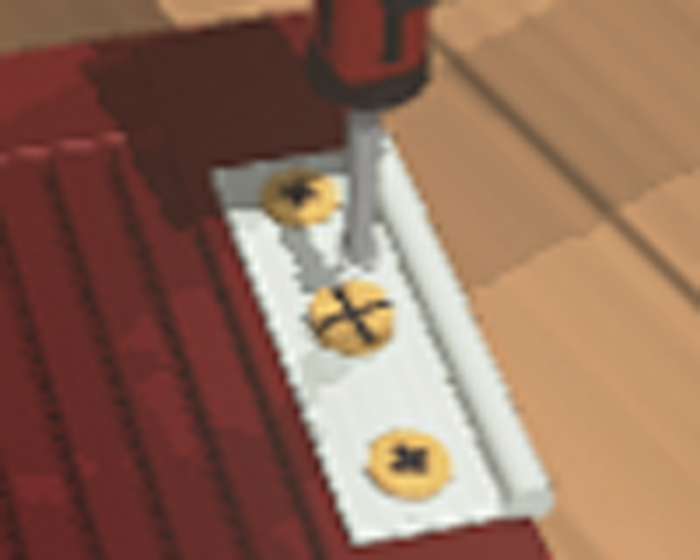

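```bash
python3 - <<'E'
from drv import *
print(np.round(eyes.camera_params("wrist")["T_tool_cam"],4))
for f in("w4","w5"):
    z=np.load(f"pics/{f}.npz"); s=dict(tool_pos=z["p"],eef_rot=z["q"]); M=R.from_quat(z["q"]).as_matrix()
    for t in [(.272,0,0),(.2675,0,-.007),(.272,0,-.007),(.2675,-.007,0),(.2675,.007,0),(.197,0,-.017),(.197,-.017,0),(.197,.017,0)]:
        print(f,t,proj("wrist",z["p"]+M@np.array(t),s)[0].round(1))
    im=z["im"]
E
```

```text
[[ 0.000e+00 -2.743e-01  9.616e-01  1.850e-02]
 [ 1.000e+00 -1.000e-04 -1.000e-04 -6.000e-04]
 [ 1.000e-04  9.616e-01  2.743e-01 -7.230e-02]
 [ 0.000e+00  0.000e+00  0.000e+00  1.000e+00]]
w4 (0.272, 0, 0) [282.3 217.9]
w4 (0.2675, 0, -0.007) [282.3 210.8]
w4 (0.272, 0, -0.007) [282.3 209.4]
w4 (0.2675, -0.007, 0) [273.4 219.4]
w4 (0.2675, 0.007, 0) [291.2 219.4]
w4 (0.197, 0, -0.017) [282.6 225.3]
w4 (0.197, -0.017, 0) [253.5 253.1]
w4 (0.197, 0.017, 0) [311.7 253.1]
w5 (0.272, 0, 0) [282.3 217.9]
w5 (0.2675, 0, -0.007) [282.3 210.8]
w5 (0.272, 0, -0.007) [282.3 209.4]
w5 (0.2675, -0.007, 0) [273.4 219.4]
w5 (0.2675, 0.007, 0) [291.2 219.4]
w5 (0.197, 0, -0.017) [282.6 225.3]
w5 (0.197, -0.017, 0) [253.5 253.1]
w5 (0.197, 0.017, 0) [311.7 253.1]
```

```bash
for i in 1 2 3; do python3 - <<'E'
from drv import *
for k in range(3): print(np.round(np.array(eyes.camera_params("wrist")["T_tool_cam"])[:3,3],5), np.round(eyes.camera_params("top")["tvec"],4).ravel())
print(r.get_state()["clock"])
E
done
```

```text
[ 0.01853 -0.00063 -0.07231] [-0.0752  0.5374  1.0264]
[ 0.01853 -0.00063 -0.07231] [-0.0752  0.5374  1.0264]
[ 0.01853 -0.00063 -0.07231] [-0.0752  0.5374  1.0264]
11.5167
[ 0.01853 -0.00063 -0.07231] [-0.0752  0.5374  1.0264]
[ 0.01853 -0.00063 -0.07231] [-0.0752  0.5374  1.0264]
[ 0.01853 -0.00063 -0.07231] [-0.0752  0.5374  1.0264]
11.5167
[ 0.01853 -0.00063 -0.07231] [-0.0752  0.5374  1.0264]
[ 0.01853 -0.00063 -0.07231] [-0.0752  0.5374  1.0264]
[ 0.01853 -0.00063 -0.07231] [-0.0752  0.5374  1.0264]
11.5167
```

```bash
python3 - <<'E'
from screw import *
z=np.load("pics/w5.npz"); s=dict(tool_pos=z["p"],eef_rot=z["q"]); M=R.from_quat(z["q"]).as_matrix()
print("cross floor",onplane("wrist",[(280.8,213.6)],.0722,s), "rim", onplane("wrist",[(280.7,213.0)],.0757,s))
for zz in (.095,.0975): print("tip back wing edge",zz,onplane("wrist",[(282.2,213.0)],zz,s), M.T@(onplane("wrist",[(282.2,213.0)],zz,s)[0]-z["p"]))
for f in("w1","w2"): print(f); meas(f"pics/{f}.npz",[.574,.204])
E
```

```text
cross floor [[0.57318865 0.20717565 0.0722    ]] rim [[0.5717003  0.20726248 0.0757    ]]
tip back wing edge 0.095 [[0.56666507 0.20908176 0.095     ]] [ 2.73556767e-01 -7.68336918e-05 -3.61208950e-03]
tip back wing edge 0.0975 [[0.56599403 0.20915049 0.0975    ]] [ 2.71056482e-01 -8.22237193e-05 -4.28555654e-03]
w1
ellipse ((274.5396423339844, 216.50303649902344), (29.685720443725586, 29.809898376464844), 78.33769989013672) brass z med/max 0.0773 0.0785
dark 150 z med 0.0753
hinge z 0.06953281494705532
0.074 rim centre [0.5752 0.2082 0.074 ] cross centre [0.5752 0.2084] angle mod90 -6.66 rmax 0.011452938773022081
   diam ((575.1166381835938, 208.1090545654297), 12.089154243469238)
0.0705 rim centre [0.5743 0.2081 0.0705] cross centre [0.5743 0.2084] angle mod90 -6.68 rmax 0.011614902539833
   diam ((574.1290283203125, 208.0528564453125), 12.260116577148438)
w2
ellipse ((288.99517822265625, 217.2097625732422), (29.86712074279785, 30.142202377319336), 96.00289154052734) brass z med/max 0.0772 0.0784
dark 187 z med 0.0752
hinge z 0.06937667074884546
0.074 rim centre [0.5723 0.2068 0.074 ] cross centre [0.5723 0.2066] angle mod90 -6.56 rmax 0.011435055618980209
   diam ((572.4666137695312, 206.8201141357422), 12.220721244812012)
0.0705 rim centre [0.5733 0.2067 0.0705] cross centre [0.5733 0.2066] angle mod90 -6.55 rmax 0.01159654458334215
   diam ((573.462158203125, 206.76841735839844), 12.393231391906738)
```

Call:
carry_out(targets="0 4 -0.7 -0.2 0.003;0 6 -0.6 -0.1 0;0 5 0 0 0;0 2 0 0 0;0 0 0 0 0;0 0 0 0 0;0 0 0 0 0")

```text
clock: 12.1
tool_pos: [0.5696, 0.2072, 0.3514]
eef_rot: [0.041, 0.706, -0.04, 0.706]
contact_force: [-0.3, 0.8, -0.5]
opening: 0.298
```

```bash
python3 - <<'E'
from drv import *
plan([.5696,.2082,.347],np.radians(83.4)); s,im,d=shot("w6")
c=im[180:260,230:330]; cv2.imwrite("pics/w6c.png",cv2.resize(c,None,fx=8,fy=8,interpolation=cv2.INTER_CUBIC))
for n,P in dict(tip=s["tool_pos"]+R.from_quat(s["eef_rot"]).as_matrix()@[.272,0,0.0027],screwrim=[.572,.2070,.0755],floor=[.572,.207,.072]).items():
    u=proj("wrist",P,s)[0]; print(n,u,(u-[230,180])*8)
for n in("scene",):
    i,_=eyes.snapshot(n); u=proj(n,[.572,.2068,.085])[0].astype(int)
    cv2.imwrite(f"pics/{n}6c.png",cv2.resize(i[u[1]-40:u[1]+40,u[0]-50:u[0]+50],None,fx=7,fy=7,interpolation=cv2.INTER_CUBIC)); print(u)
print(s["contact_force"])
E
```

```text
pos [0.5696 0.2072 0.3514] yawY 83.42 x ax [ 2.e-04  2.e-04 -1.e+00] q [ 0.01   0.842 -0.817  1.66   0.722  0.966  0.386] t 12.1
tool shift mm (before turn) [ 4.4  0.9 -0.1] dist 4.489147983925715
turn about x (clockwise+) [3.142, 0.0, -3.141]
tip [282.30269342 221.08028975] [418.42154739 328.64231798]
screwrim [282.25257057 219.31050126] [418.02056452 314.4840101 ]
floor [282.24243984 218.12914793] [417.9395187  305.03318341]
[324 289]
[-0.30210251  0.82574514 -0.5433416 ]
```

View pics/w6c.png

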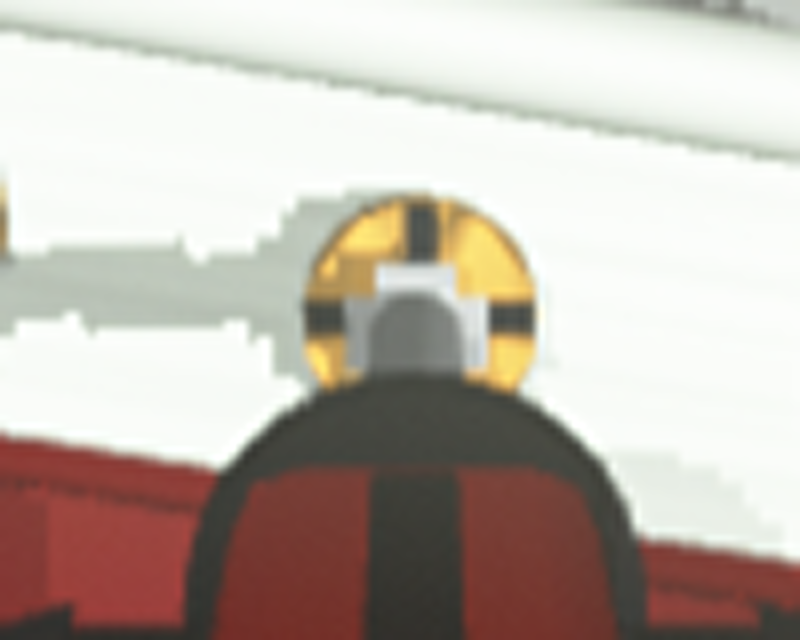

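View pics/scene6c.png

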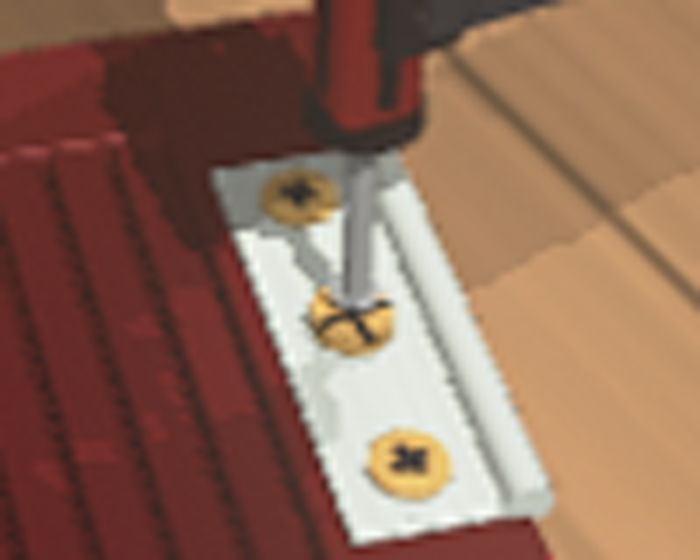

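Call:
carry_out(targets="0 1 0.4 0.8 0;0 2 0 0 0;0 0 0 0 0;0 0 0 0 0;0 0 0 0 0")

```text
clock: 12.62
tool_pos: [0.5704, 0.2075, 0.3483]
eef_rot: [0.04, 0.706, -0.041, 0.706]
contact_force: [0.4, 0.5, -0.9]
opening: 0.292
```

```bash
python3 - <<'E'
from drv import *
plan([.5696,.2082,.347],np.radians(83.4)); s,im,d=shot("w7")
c=im[190:250,240:320]; cv2.imwrite("pics/w7c.png",cv2.resize(c,None,fx=10,fy=10,interpolation=cv2.INTER_CUBIC))
for n,P in dict(rim=[.572,.2070,.0755],floor=[.572,.207,.072],base=[.572,.207,.068]).items():
    u=proj("wrist",P,s)[0]; print(n,(u-[240,190])*10)
print(s["contact_force"])
E
```

```text
pos [0.5704 0.2075 0.3483] yawY 83.43 x ax [-0.e+00 -1.e-04 -1.e+00] q [ 0.008  0.847 -0.814  1.66   0.726  0.963  0.384] t 12.62
tool shift mm (before turn) [ 1.3  0.6 -0.9] dist 1.6744200473305644
turn about x (clockwise+) [3.142, 0.001, -3.141]
rim [419.75590488 295.6499617 ]
floor [419.70069279 283.67160533]
base [419.63925647 270.34501394]
[ 0.40619028  0.507458   -0.91160172]
```

View pics/w7c.png

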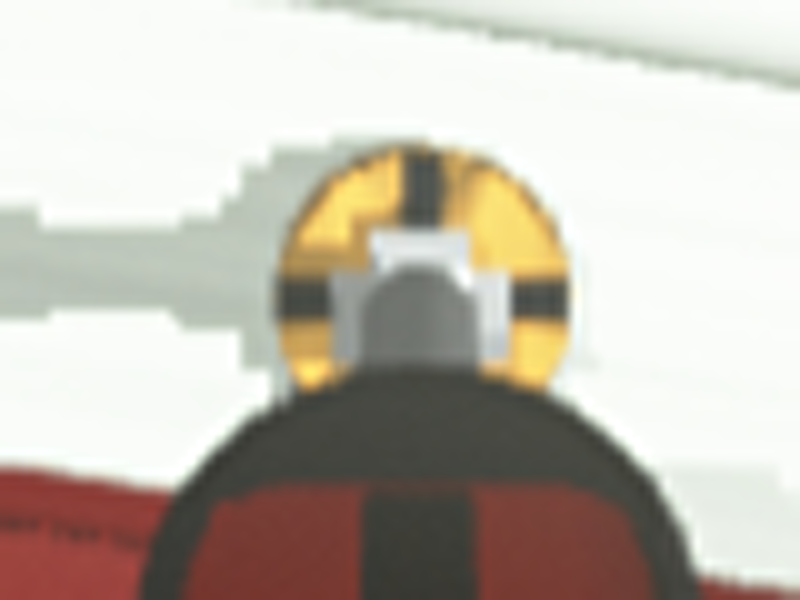

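Call:
carry_out(targets="0 1 0 0 0;0 1 0 0 0;0 1 0 0 0;0 1 0 0 0;0 0 0 0 0;0 0 0 0 0")

```text
clock: 13.17
tool_pos: [0.5705, 0.2076, 0.3447]
eef_rot: [0.041, 0.706, -0.04, 0.706]
contact_force: [-0.2, -0.3, 1.9]
opening: 0.292
```

```bash
cat > st.py <<'E'
from drv import *
import sys
plan([.5704,.2075,.344],np.radians(83.4)); s=r.get_state(); print("F",s["contact_force"].round(2),"M",s["moment"].round(3),"open",(s["opening"]*88).round(2))
if len(sys.argv)>1:
    s,im,d=shot(sys.argv[1]); c=im[190:250,240:320]; cv2.imwrite(f"pics/{sys.argv[1]}c.png",cv2.resize(c,None,fx=10,fy=10,interpolation=cv2.INTER_CUBIC))
E
python3 st.py w8
```

```text
pos [0.5705 0.2076 0.3447] yawY 83.42 x ax [ 6.e-04  2.e-04 -1.e+00] q [ 0.007  0.851 -0.811  1.663  0.731  0.956  0.38 ] t 13.17
tool shift mm (before turn) [ 0.7 -0.1 -0.1] dist 0.6999813871155668
turn about x (clockwise+) [3.142, 0.0, -3.141]Traceback (most recent call last):
  File "st.py", line 3, in <module>
    plan([.5704,.2075,.344],np.radians(83.4)); s=r.get_state(); print("F",s["contact_force"].round(2),"M",s["moment"].round(3),"open",(s["opening"]*88).round(2))
                                                                                                                                      ^^^^^^^^^^^^^^^^^^^^^^^
AttributeError: 'float' object has no attribute 'round'
```

Call:
carry_out(targets="0 1 0 0 0;0 1 0 0 0;0 0 0 0 0;0 0 0 0 0")

```text
clock: 13.5
tool_pos: [0.5705, 0.2077, 0.343]
eef_rot: [0.041, 0.706, -0.04, 0.706]
contact_force: [-1.1, 0.3, 6.7]
opening: 0.289
```

```bash
sed -i 's/(s\["opening"\]\*88).round(2)/round(s["opening"]*88,2)/' st.py; python3 st.py w8
```

```text
pos [0.5705 0.2077 0.343 ] yawY 83.42 x ax [ 9.e-04  3.e-04 -1.e+00] q [ 0.006  0.853 -0.809  1.664  0.733  0.953  0.377] t 13.5
tool shift mm (before turn) [-1.  -0.2 -0.1] dist 0.9899661598168275
turn about x (clockwise+) [3.142, 0.0, -3.141]
F [-1.07  0.34  6.7 ] M [-0.162  0.097 -0.001] open 25.39
```

View pics/w8c.png

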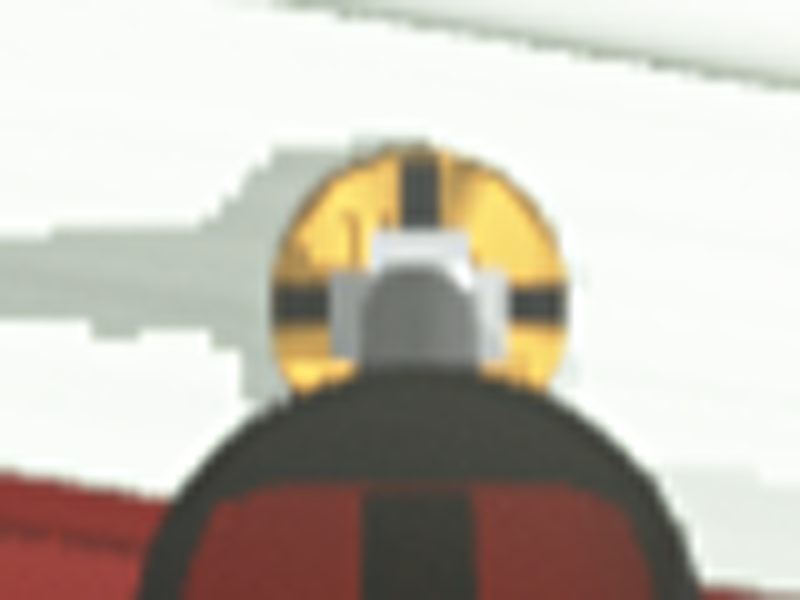

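Call:
carry_out(targets="0 1 0 0 0;0 1 0 0 0;0 0.8 0 0 0;0 0 0 0 0;0 0 0 0 0")

```text
clock: 13.97
tool_pos: [0.5705, 0.2078, 0.3411]
eef_rot: [0.041, 0.705, -0.041, 0.707]
contact_force: [-1.3, -1.3, 12.1]
opening: 0.291
```

```bash
python3 st.py
```

```text
pos [0.5705 0.2078 0.3411] yawY 83.42 x ax [ 1.6e-03  2.0e-04 -1.0e+00] q [ 0.005  0.855 -0.807  1.666  0.737  0.949  0.374] t 13.97
tool shift mm (before turn) [-2.9 -0.3 -0. ] dist 2.9376284630170293
turn about x (clockwise+) [3.142, 0.0, -3.141]
F [-1.26 -1.28 12.13] M [-0.491  0.361  0.032] open 25.64
```

Call:
carry_out(targets="0 1 0 0 0;0 0.8 0 0 0;0 0 0 0 0;0 0 0 0 0;0 0 0 0 0")

```text
clock: 14.38
tool_pos: [0.5704, 0.2078, 0.3398]
eef_rot: [0.041, 0.705, -0.041, 0.707]
contact_force: [-2.4, -2.2, 16.3]
opening: 0.293
```

```bash
python3 st.py w9
```

```text
pos [0.5704 0.2078 0.3398] yawY 83.42 x ax [ 2.e-03  1.e-04 -1.e+00] q [ 0.004  0.857 -0.806  1.667  0.739  0.946  0.373] t 14.38
tool shift mm (before turn) [-4.2 -0.3  0. ] dist 4.212547993239391
turn about x (clockwise+) [3.142, 0.0, -3.141]
F [-2.44 -2.16 16.26] M [-0.601  0.584  0.012] open 25.76
```

View pics/w9c.png

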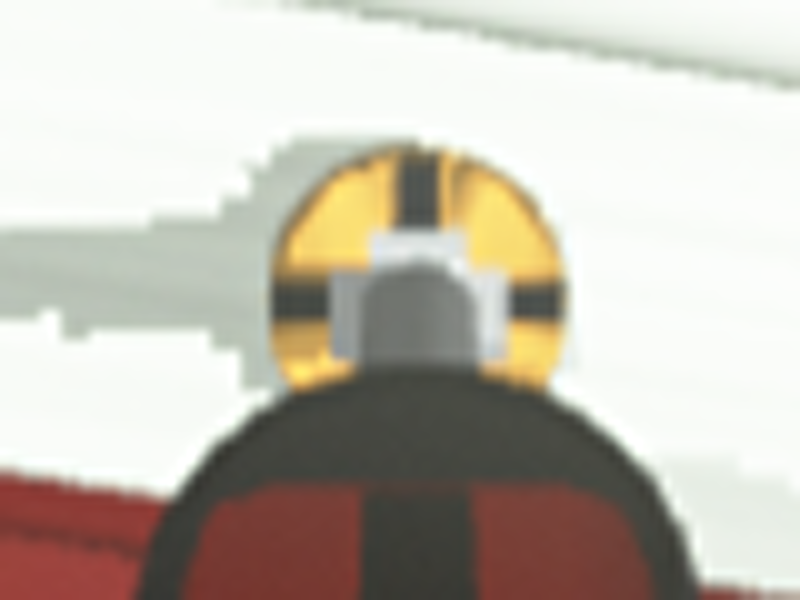

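Call:
carry_out(targets="0 0.05 0 -0.2 0.06;0 0.05 0 0 0.06;0 0.05 0.1 0 0.06;0 0.05 0.1 0 0.06;0 0.06 0.1 0 0.06;0 0.06 0.1 0 0.06")

```text
clock: 14.93
tool_pos: [0.5705, 0.2086, 0.3396]
eef_rot: [0.168, 0.686, -0.167, 0.688]
contact_force: [-2.0, -0.8, 15.2]
opening: 0.294
```

```bash
python3 st.py w10
```

```text
pos [0.5705 0.2086 0.3396] yawY 62.66 x ax [ 0.0027  0.0011 -1.    ] q [-0.039  0.831 -0.716  1.669  0.668  0.899  0.069] t 14.93
tool shift mm (before turn) [-4.4 -1.   0.4] dist 4.530676184517575
turn about x (clockwise+) [2.78, -0.362, -3.504]
F [-2.   -0.77 15.25] M [-0.396  0.524  0.131] open 25.9
```

View pics/w10c.png

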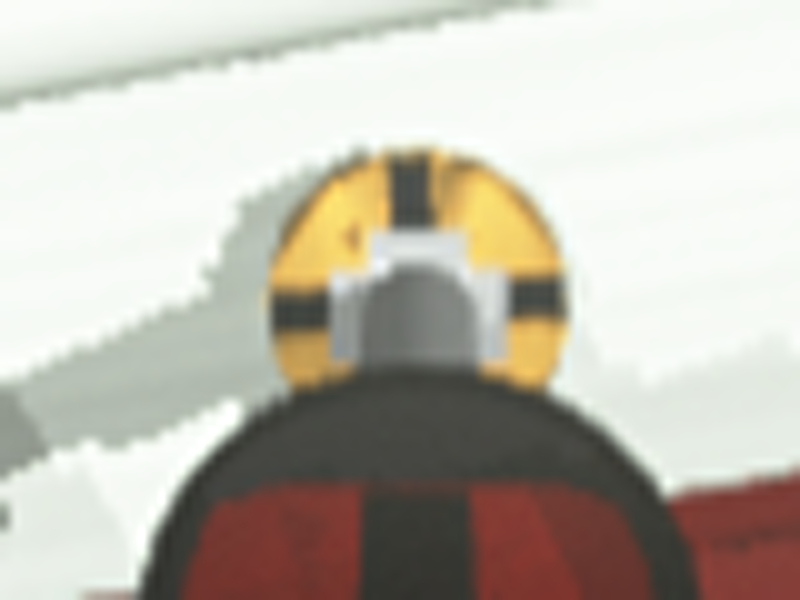

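Call:
carry_out(targets="0 0.07 0.1 -0.1 0.06;0 0.07 0.1 0 0.06;0 0.07 0.1 0 0.06;0 0.07 0.1 0 0.06;0 0.07 0.1 0 0.06;0 0.07 0.1 0 0.06;0 0.07 0.1 0 0.06;0 0.07 0.1 0 0.06")

```text
clock: 15.65
tool_pos: [0.5711, 0.2095, 0.3392]
eef_rot: [0.327, 0.627, -0.324, 0.628]
contact_force: [-1.7, 0.3, 14.4]
opening: 0.288
```

```bash
python3 st.py
```

```text
pos [0.5711 0.2095 0.3392] yawY 35.17 x ax [ 0.0035  0.002  -1.    ] q [-0.103  0.801 -0.589  1.671  0.565  0.841 -0.323] t 15.65
tool shift mm (before turn) [-4.8 -1.7  1.2] dist 5.264153823145092
turn about x (clockwise+) [2.3, -0.842, -3.983]
F [-1.66  0.3  14.43] M [-0.259  0.349  0.139] open 25.34
```

Call:
carry_out(targets="0 0.2 0.2 0 0.06;0 0.2 0.2 0 0.06;0 0.1 0.17 0 0.06;0 0.08 0.17 0 0.06;0 0.08 0.17 0 0.06;0 0.08 0.17 0 0.06;0 0.08 0.17 0 0.06;0 0.08 0.17 0 0.06")

```text
clock: 16.32
tool_pos: [0.5725, 0.2101, 0.3384]
eef_rot: [0.467, 0.532, -0.464, 0.533]
contact_force: [-2.5, 0.8, 14.5]
opening: 0.29
```

```bash
python3 st.py w11
```

```text
pos [0.5725 0.2101 0.3384] yawY 7.67 x ax [ 0.0038  0.0021 -1.    ] q [-0.173  0.779 -0.458  1.671  0.451  0.794 -0.702] t 16.32
tool shift mm (before turn) [-5.6 -2.4  2.3] dist 6.499599374214399
turn about x (clockwise+) [1.82, -1.322, -4.463]
F [-2.47  0.84 14.5 ] M [-0.275  0.432  0.054] open 25.55
```

View pics/w11c.png

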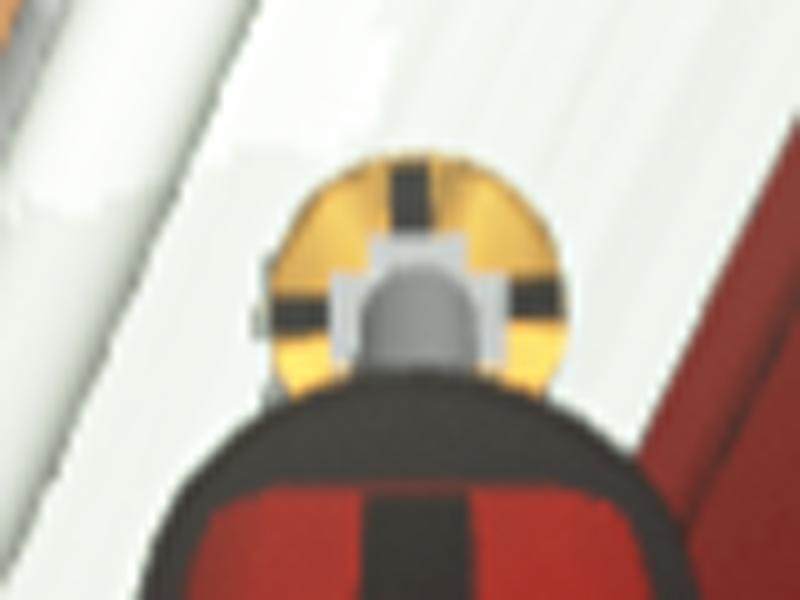

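Call:
carry_out(targets="0 0.2 0 0 0.06;0 0.15 0.1 0 0.06;0 0.1 0.15 0 0.06;0 0.08 0.15 0 0.06")

```text
clock: 16.7
tool_pos: [0.5731, 0.2101, 0.338]
eef_rot: [0.528, 0.472, -0.524, 0.473]
contact_force: [-1.9, -0.9, 15.8]
opening: 0.291
```

```bash
python3 st.py
```

```text
pos [0.5731 0.2101 0.338 ] yawY -6.09 x ax [ 0.0044  0.0023 -1.    ] q [-0.209  0.771 -0.391  1.672  0.39   0.772 -0.887] t 16.7
tool shift mm (before turn) [-6.  -2.4  2.8] dist 7.0551227957440865
turn about x (clockwise+) [1.58, -1.562, -4.703]
F [-1.85 -0.88 15.75] M [-0.311  0.446  0.065] open 25.61
```

Call:
carry_out(targets="0 0.06 0.12 0 0.05;0 0.05 0.12 0 0.05;0 0 0 0 0")

```text
clock: 16.95
tool_pos: [0.5734, 0.2101, 0.338]
eef_rot: [0.55, 0.446, -0.547, 0.447]
contact_force: [-0.1, -0.4, 16.5]
opening: 0.289
```

```bash
python3 st.py w12
```

```text
pos [0.5734 0.2101 0.338 ] yawY -11.77 x ax [ 0.0046  0.0021 -1.    ] q [-0.224  0.767 -0.362  1.672  0.364  0.764 -0.963] t 16.95
tool shift mm (before turn) [-6.1 -2.3  3.1] dist 7.206223506622695
turn about x (clockwise+) [1.481, -1.661, -4.803]
F [-0.07 -0.36 16.48] M [-0.138  0.456  0.115] open 25.46
```

View pics/w12c.png

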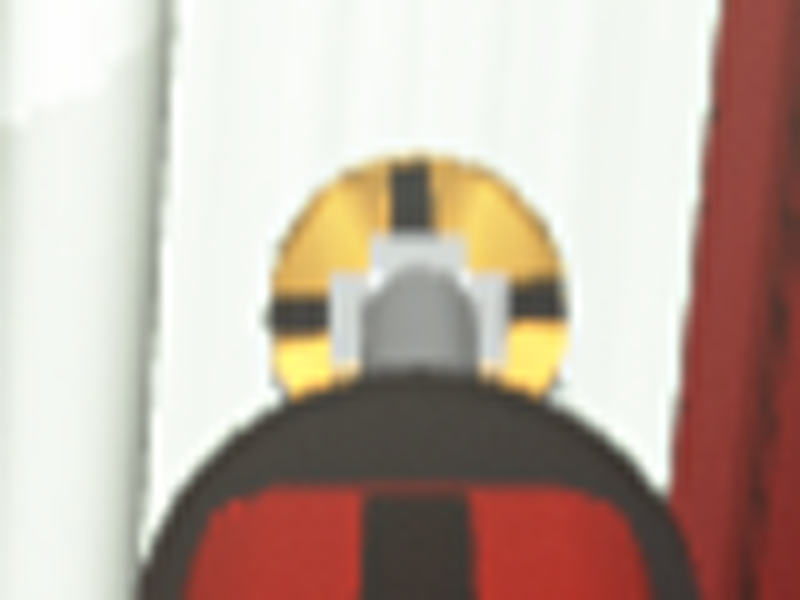

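Call:
carry_out(targets="0 0.04 0.12 0 0.05;0 0.04 0.12 0 0.05;0 0.04 0.12 0 0.05;0 0 0 0 0")

```text
clock: 17.33
tool_pos: [0.5738, 0.21, 0.338]
eef_rot: [0.582, 0.403, -0.579, 0.404]
contact_force: [-0.8, -0.3, 16.9]
opening: 0.292
```

```bash
python3 st.py w13
```

```text
pos [0.5738 0.21   0.338 ] yawY -20.35 x ax [ 0.005   0.0021 -1.    ] q [-0.247  0.763 -0.32   1.672  0.324  0.754 -1.076] t 17.33
tool shift mm (before turn) [-6.  -2.3  3.5] dist 7.310878240296176
turn about x (clockwise+) [1.331, -1.811, -4.952]
F [-0.8  -0.29 16.85] M [-0.199  0.435  0.162] open 25.69
```

View pics/w13c.png

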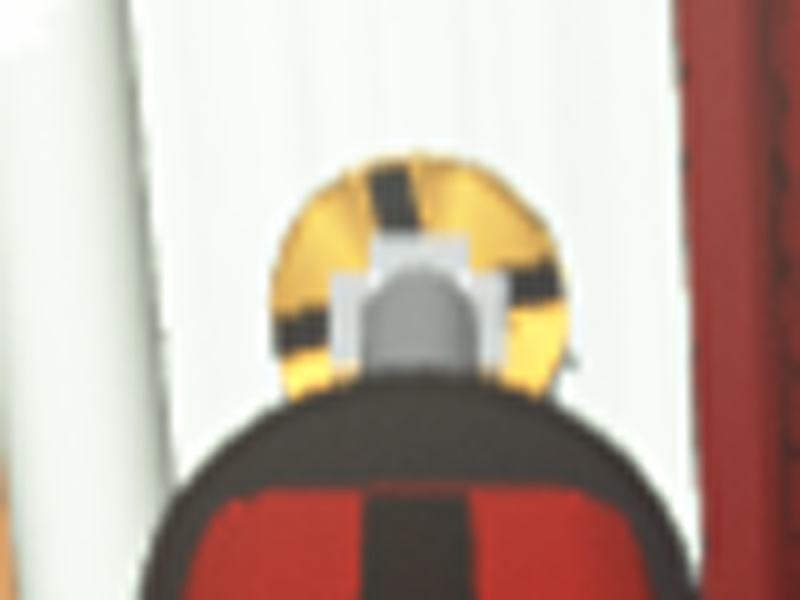

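The screw has stopped at about −9° while the bit is 11° ahead, so it has hit its stop after about 1.61 rad. I'll unwind the bit slightly to reseat it and confirm, then lift.

Call:
carry_out(targets="0 0 -0.12 0 -0.05;0 0 -0.12 0 -0.05;0 0 0 0 0;0 0 0 0 0;0 0 0 0 0")

```text
clock: 17.8
tool_pos: [0.5736, 0.21, 0.3379]
eef_rot: [0.561, 0.432, -0.557, 0.433]
contact_force: [-0.9, -1.2, 16.0]
opening: 0.289
```

```bash
python3 st.py w14
```

```text
pos [0.5736 0.21   0.3379] yawY -14.51 x ax [ 0.0047  0.0024 -1.    ] q [-0.231  0.766 -0.349  1.672  0.351  0.761 -0.999] t 17.8
tool shift mm (before turn) [-6.1 -2.4  3.2] dist 7.284056696581936
turn about x (clockwise+) [1.433, -1.709, -4.851]
F [-0.92 -1.19 15.99] M [-0.197  0.463  0.055] open 25.42
```

View pics/w14c.png

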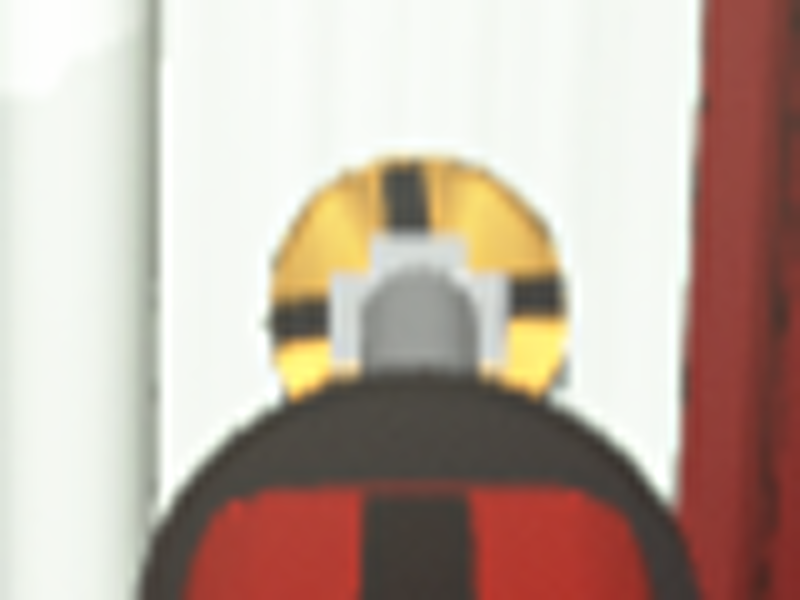

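Call:
carry_out(targets="0 -2 0 0 0;0 -3 0 0 0;0 -4 0 0 0;0 -8 0 0 0;0 -12 0 0 0;0 -20 0 0 0;0 -20 0 0 0;0 -15 0 0 0;0 -8 0 0 0;0 0 0 0 -0.11;0 0 0 0 -0.11;0 0 0 0 -0.11;0 0 0 0 -0.11;0 0 0 0 -0.11;0 0 0 0 -0.11;0 0 0 0 -0.11;0 0 0 0 -0.11;0 0 0 0 -0.11;0 0 0 0 -0.11")

```text
clock: 19.43
tool_pos: [0.5724, 0.2086, 0.4262]
eef_rot: [0.248, 0.662, -0.25, 0.661]
contact_force: [-0.4, 0.3, -0.7]
opening: 0.287
```

```bash
python3 - <<'E'
from drv import *
plan([.5005,-.1557,.43],np.radians(50.13)); print(r.get_state()["contact_force"],r.get_state()["opening"]*88)
s,im,d=shot("w15")
E
```

```text
pos [0.5724 0.2086 0.4262] yawY 48.79 x ax [-0.0023 -0.0017 -1.    ] q [-0.047  0.716 -0.696  1.574  0.509  1.043 -0.034] t 19.43
tool shift mm (before turn) [  -3.1 -321.4  185.9] dist 371.30387249661703
turn about x (clockwise+) [3.118, -0.023, -3.165]
[-0.35306672  0.32350091 -0.73049615] 25.27955251565669
```

View pics/w15.png

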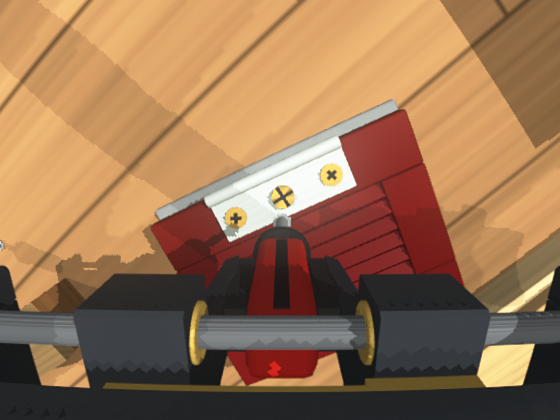

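Call:
carry_out(targets="0 0 -13.4 7.8 -0.023;0 -0.3 -26.8 15.5 0;0 -0.3 -26.8 15.5 0;0 -0.3 -26.8 15.5 0;0 -0.3 -26.8 15.5 0;0 -0.3 -26.8 15.5 0;0 -0.3 -26.8 15.5 0;0 -0.3 -26.8 15.5 0;0 -0.3 -26.8 15.5 0;0 -0.3 -26.8 15.5 0;0 -0.3 -26.8 15.5 0;0 -0.3 -26.8 15.5 0;0 0 -13.4 7.8 0;0 0 0 0 0;0 0 0 0 0")

```text
clock: 20.73
tool_pos: [0.5065, -0.1572, 0.4299]
eef_rot: [0.244, 0.664, -0.244, 0.663]
contact_force: [-0.4, 0.8, -1.8]
opening: 0.292
```

```bash
python3 - <<'E'
from drv import *
plan([.5005,-.1557,.395],np.radians(50.13)); print(r.get_state()["contact_force"],r.get_state()["opening"]*88)
E
```

```text
pos [ 0.5065 -0.1572  0.4299] yawY 49.58 x ax [-1.4e-03  6.0e-04 -1.0e+00] q [ 0.674  0.619 -0.762  1.802  0.52   0.935  0.549] t 20.73
tool shift mm (before turn) [34.9 -2.7 -5.5] dist 35.46405967902353
turn about x (clockwise+) [3.132, -0.01, -3.151]
[-0.37570432  0.82599784 -1.83559534] 25.66515584520466
```

Call:
carry_out(targets="0 8 -2.7 -5.5 -0.01;0 14 0 0 0;0 12 0 0 0;0 6 0 0 0;0 2 0 0 0;0 0 0 0 0;0 0 0 0 0")

```text
clock: 21.32
tool_pos: [0.5014, -0.1544, 0.3889]
eef_rot: [0.24, 0.665, -0.239, 0.666]
contact_force: [0.2, -0.4, -1.3]
opening: 0.291
```

```bash
python3 - <<'E'
from drv import *
plan([.5005,-.1557,.292],np.radians(50.13)); s,im,d=shot("w16")
c=im[170:260,220:340]; cv2.imwrite("pics/w16c.png",cv2.resize(c,None,fx=6.5,fy=6.5,interpolation=cv2.INTER_CUBIC))
M=R.from_quat(s["eef_rot"]).as_matrix()
for h in (.272,s["tool_pos"][2]-.09): print(h,(proj("wrist",s["tool_pos"]+M@[h,0,.0027],s)[0]-[220,170])*6.5)
E
```

```text
pos [ 0.5014 -0.1544  0.3889] yawY 50.41 x ax [ 8.e-04  3.e-04 -1.e+00] q [ 0.649  0.662 -0.727  1.869  0.584  0.835  0.5  ] t 21.32
tool shift mm (before turn) [96.9 -1.7  0.1] dist 96.93063653847405
turn about x (clockwise+) [3.146, 0.005, -3.137]
0.272 [411.87452056 327.04691776]
0.29891735916460904 [410.91739804 271.20852161]
```

View pics/w16c.png

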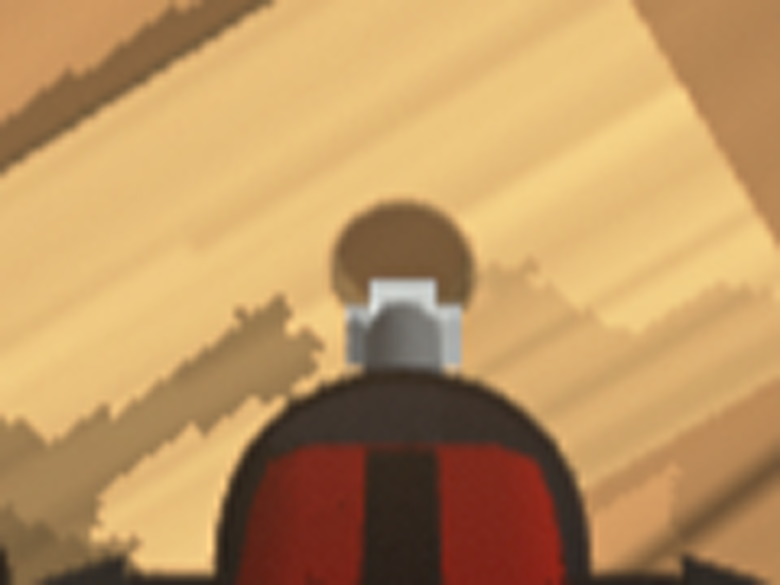

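Call:
carry_out(targets="0 6 0 0 0;0 8 0 0 0;0 8 0 0 0;0 6 0 0 0;0 4 0 0 0;0 0 0 0 0;0 0 0 0 0")

```text
clock: 21.95
tool_pos: [0.501, -0.1551, 0.3562]
eef_rot: [0.24, 0.665, -0.24, 0.665]
contact_force: [-0.0, -0.1, -0.5]
opening: 0.287
```

```bash
python3 st.py
```

```text
pos [ 0.501  -0.1551  0.3562] yawY 50.37 x ax [-6.e-04  2.e-04 -1.e+00] q [ 0.625  0.705 -0.688  1.903  0.636  0.765  0.455] t 21.95
tool shift mm (before turn) [  12.2  323.5 -177.8] dist 369.3989409870062
turn about x (clockwise+) [2.565, -0.576, -3.718]
F [-0.03 -0.14 -0.51] M [ 0.018 -0.189 -0.011] open 25.22
```

Tip is in the hole with no contact. Continuing down until the guard seats.

Call:
carry_out(targets="0 10 0 0 0;0 14 0 0 0;0 14 0 0 0;0 10 0 0 0;0 6 0 0 0;0 4 0 0 0;0 2 0 0 0;0 0 0 0 0;0 0 0 0 0")

```text
clock: 22.7
tool_pos: [0.5012, -0.1551, 0.2968]
eef_rot: [0.24, 0.665, -0.24, 0.665]
contact_force: [0.5, 0.1, -0.7]
opening: 0.291
```

```bash
python3 st.py
```

```text
pos [ 0.5012 -0.1551  0.2968] yawY 50.36 x ax [ 7.e-04 -1.e-04 -1.e+00] q [ 0.571  0.787 -0.604  1.952  0.742  0.637  0.362] t 22.7
tool shift mm (before turn) [ -47.2  323.4 -178. ] dist 372.1765507732542
turn about x (clockwise+) [2.565, -0.577, -3.718]
F [ 0.5   0.05 -0.73] M [ 0.047 -0.119  0.036] open 25.63
```

Call:
carry_out(targets="0 1.5 0 0 0;0 1.5 0 0 0;0 1 0 0 0;0 0 0 0 0;0 0 0 0 0")

```text
clock: 23.12
tool_pos: [0.5011, -0.1551, 0.2929]
eef_rot: [0.24, 0.665, -0.24, 0.665]
contact_force: [-0.9, -0.2, 4.1]
opening: 0.294
```

```bash
python3 st.py
```

```text
pos [ 0.5011 -0.1551  0.2929] yawY 50.37 x ax [ 6.e-04 -5.e-04 -1.e+00] q [ 0.568  0.792 -0.597  1.954  0.75   0.628  0.356] t 23.12
tool shift mm (before turn) [ -51.2  323.5 -177.9] dist 372.71207005055254
turn about x (clockwise+) [2.565, -0.577, -3.718]
F [-0.86 -0.18  4.12] M [-0.046  0.068  0.003] open 25.84
```

Call:
carry_out(targets="1 0 0 0 0;1 0 0 0 0;1 0 0 0 0;1 0 0 0 0;1 0 0 0 0;1 0 0 0 0;1 0 0 0 0;1 0 0 0 0;1 0 0 0 0;1 0 0 0 0;1 0 0 0 0;1 0 0 0 0")

```text
clock: 24.12
tool_pos: [0.501, -0.1552, 0.2925]
eef_rot: [0.24, 0.665, -0.24, 0.665]
contact_force: [0.3, -0.2, -0.5]
opening: 1.0
```

Call:
carry_out(targets="1 -5 0 0 0;1 -10 0 0 0;1 -20 0 0 0;1 -25 0 0 0;1 -25 0 0 0;1 -20 0 0 0;1 -10 0 0 0;1 0 0 0 0;1 0 0 0 0")

```text
clock: 24.87
tool_pos: [0.5008, -0.1553, 0.4076]
eef_rot: [0.24, 0.665, -0.24, 0.665]
contact_force: [-0.8, 0.5, -0.0]
opening: 0.997
```

```bash
python3 - <<'E'
from drv import *
plan([.35,-.16,.42]); s,im,d=shot("w17"); drv("w17")
E
```

```text
pos [ 0.5008 -0.1553  0.4076] yawY 50.34 x ax [ 4.e-04 -5.e-04 -1.e+00] q [ 0.665  0.638 -0.747  1.848  0.556  0.876  0.525] t 24.87
tool shift mm (before turn) [ -12.5  -99.8 -113.1] dist 151.3756362125927
1351 z 0.1807
rect ((500.29412841796875, -156.41748046875), (25.582128524780273, 26.982662200927734), 50.35536575317383) mean [ 0.5004 -0.1565]
```

View pics/w17.png

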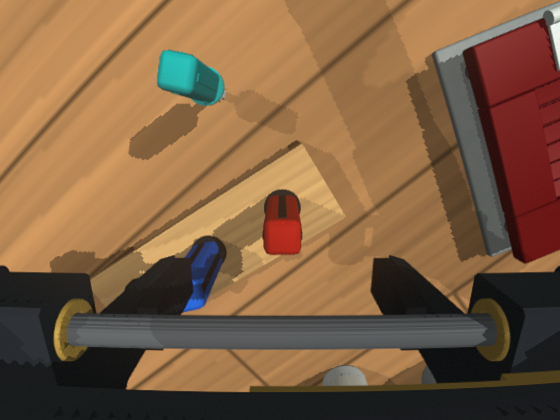

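Driver is back upright, with its top within 1 mm of where it started. Next I'll check the screw with the wrist camera, then the rack from overhead.

Call:
carry_out(targets="1 0 13 -7.5 0;1 0 26 -14.5 0;1 0 26 -14.5 0;1 0 26 -14.5 0;1 0 26 -14.5 0;1 0 26 -14.5 0;1 0 26 -14.5 0;1 0 26 -14.5 0;1 0 26 -14.5 0;1 0 26 -14.5 0;1 0 26 -14.5 0;1 0 26 -14.5 0;1 0 13 -7.5 0;1 0 0 0 0;1 0 0 0 0")

```text
clock: 26.17
tool_pos: [0.5652, 0.1967, 0.4059]
eef_rot: [0.238, 0.666, -0.24, 0.665]
contact_force: [-0.3, -0.4, 0.5]
opening: 0.999
```

```bash
python3 - <<'E'
from screw import *
from drv import shot
plan([.57,.207,.36]); s,im,d=shot("w18")
u=proj("wrist",[.572,.207,.072],s)[0].astype(int); c=im[u[1]-45:u[1]+45,u[0]-60:u[0]+60]; cv2.imwrite("pics/w18c.png",cv2.resize(c,None,fx=6,fy=6,interpolation=cv2.INTER_CUBIC))
meas("pics/w18.npz",[.572,.207])
im,d=eyes.snapshot("top"); cv2.imwrite("pics/t18.png",im); P=cloud("top",d)
H,S,V=[cv2.cvtColor(im,cv2.COLOR_BGR2HSV)[...,i].astype(int) for i in range(3)]
box=np.zeros(H.shape,bool); box[190:260,285:420]=1
top=box&(P[...,2]>.165)&(P[...,2]<.195)
for n,m in dict(red=((H<10)|(H>170))&(S>150),blue=(H>100)&(H<130)&(S>120),yel=(H>22)&(H<35)&(S>150)).items():
    m=m&top; p=P[m]; print(n,m.sum(),p.mean(0).round(4),cv2.minAreaRect(p[:,:2].astype(np.float32)*1000)[0])
E
```

```text
pos [0.5652 0.1967 0.4059] yawY 50.47 x ax [-0.0026 -0.0017 -1.    ] q [-0.031  0.725 -0.69   1.631  0.531  0.985 -0.019] t 26.17
tool shift mm (before turn) [45.8 11.2 -2.8] dist 47.257350209707326
ellipse ((296.3970642089844, 199.35751342773438), (23.306169509887695, 23.866504669189453), 149.14585876464844) brass z med/max 0.0756 0.077
dark 107 z med 0.0738
hinge z 0.06939855579979151
0.074 rim centre [0.5718 0.2068 0.074 ] cross centre [0.572 0.207] angle mod90 -8.4 rmax 0.011721387344435097
   diam ((571.872314453125, 206.69610595703125), 11.900528907775879)
0.0705 rim centre [0.5725 0.2064 0.0705] cross centre [0.5727 0.2067] angle mod90 -8.41 rmax 0.011852289788588245
   diam ((572.5750732421875, 206.3101348876953), 12.033379554748535)
red 152 [ 0.502  -0.1576  0.1783] (503.05352783203125, -158.13255310058594)
blue 147 [ 0.4913 -0.2401  0.1784] (491.9013671875, -240.6317596435547)
yel 160 [ 0.481  -0.3248  0.1779] (481.32391357421875, -325.89105224609375)
```

View pics/w18c.png

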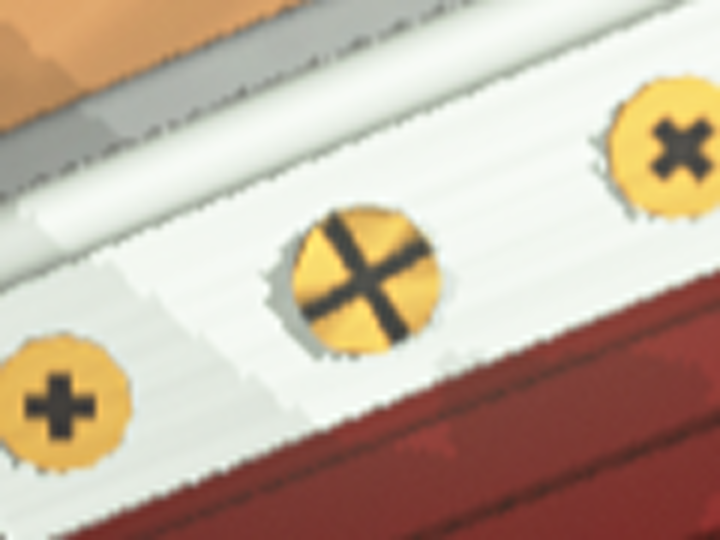

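View pics/t18.png

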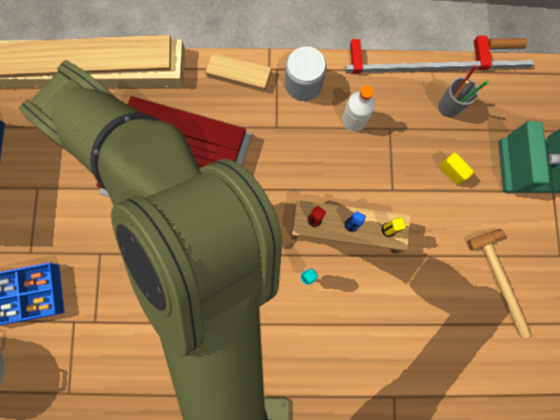

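```bash
python3 - <<'E'
from plant import r
print(r.finish_job(), r.get_state()["clock"])
E
```

```text
the job is handed in; nothing more can be done
the job is handed in; nothing more can be done
```

I drove the proud hinge screw home and put the red screwdriver back upright in its rack hole. I handed in the job at about 26 s. `finish_job` gives no verdict, so what follows rests on my own checks.

- **Driving:** I lifted the red driver out and seated its bit in the cross. I turned it clockwise with the wrist reading 14.4 to 16.9 N, which is about 1 N more at the bit. The screw stopped following after about 1.6 rad, with the bit 11° ahead of it, so it had reached its stop.
- **Screw:** The last wrist picture shows the cross at −8.4°. A fully home screw should be at about −8.1°, assuming zero on the joint lines up with the hinge. The head sank about 1.6 mm, against 1.5 mm expected for that turn.
- **Rack:** The red handle's top is at its starting height and within about 1 mm of where it began. The blue and yellow tools read within 1 mm of their starting positions. The gripper is clear and touching nothing.
- **Disagreements:**
  - The overhead and wrist cameras differed by 2 to 3 mm in position, and the wrist calibration shifted by a few millimetres between poses. I aligned the bit over the screw and the hole by comparing them in the same wrist picture.
  - The driver sat 2 to 3 mm off the tool axis in the grip. I corrected for this while turning.

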